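# Pack the bone-prop blocks away in their case

## Task

Pack the hat-shaped prop blocks away: lift the cover off the case and lay it flat on the bench beside it, stand the two crown-up blocks end to end on the case floor, lengthways in one row, one close on either side of the low rib across its middle, then hang every crown-down block that is there in a gap of the row, so that up and down alternate and each upper brim lies level on its neighbours' crowns or on an end ledge. Finally set the cover back so that it sits seated and level on the rim; leave the bones alone.

Things in the scene. Friction and masses are not known exactly. Their poses are not given: they have to be found in the camera images.
- U1_mid (a point): hat-shaped prop block of beech, 0.12 kg: brim plate 94 x 60 x 8 mm, on its middle a solid crown 46 mm long, 60 mm wide, 36 mm tall; in all 44 mm tall, 60 mm wide, pinched across its width. Stands CROWN UP, brim on the bench. Point: its centre, 22 mm above its underside; x along the 94 mm length, y across the width, z up.
- U2_mid (a point): hat-shaped prop block of beech, 0.12 kg: brim plate 94 x 60 x 8 mm, on its middle a solid crown 46 mm long, 60 mm wide, 36 mm tall; in all 44 mm tall, 60 mm wide, pinched across its width. Stands CROWN UP, brim on the bench. Point: its centre, 22 mm above its underside; x along the 94 mm length, y across the width, z up.
- D1_mid (a point): hat-shaped prop block of beech, 0.12 kg: brim plate 94 x 60 x 8 mm, on its middle a solid crown 46 mm long, 60 mm wide, 36 mm tall; in all 44 mm tall, 60 mm wide, pinched across its width. Stands CROWN DOWN, brim on top; may be absent. Point: its centre, 22 mm above its underside; x along the 94 mm length, y across the width, z up.
- D2_mid (a point): hat-shaped prop block of beech, 0.12 kg: brim plate 94 x 60 x 8 mm, on its middle a solid crown 46 mm long, 60 mm wide, 36 mm tall; in all 44 mm tall, 60 mm wide, pinched across its width. Stands CROWN DOWN, brim on top; may be absent. Point: its centre, 22 mm above its underside; x along the 94 mm length, y across the width, z up.
- D3_mid (a point): hat-shaped prop block of beech, 0.12 kg: brim plate 94 x 60 x 8 mm, on its middle a solid crown 46 mm long, 60 mm wide, 36 mm tall; in all 44 mm tall, 60 mm wide, pinched across its width. Stands CROWN DOWN, brim on top; may be absent. Point: its centre, 22 mm above its underside; x along the 94 mm length, y across the width, z up.
- case: storage case fixed on the bench, outside 146 (x) x 330 mm (y, its long way), 68 mm high; inside 134 x 318 mm, floor 4 mm above the bench. Across each end inside, a fixed ledge 25 mm long, its top 44 mm above the floor, level with the crowns of crown-up blocks standing on the floor. Starts empty, covered. Origin: centre of its underside.
- case_mid (a point): centre of the case floor's top face, axes as the case. A rib 8 mm wide (y), 6 mm high crosses the floor here; a crown-up block stands either side of it, close to it (centres about 53 mm away in y). That leaves three gaps about 59 mm long for hanging 46 mm crowns: one here, one beside each ledge (105 mm away in y). A hung block's underside is 8 mm, its centre 30 mm above this point.
- lid_grip (a point): loose grey cover, 0.3 kg: plate 146 (x) x 330 (y) x 5 mm; below it a lip 6 mm deep that drops inside the case walls with 4 mm play; on top, in the middle, a black bar handle 100 mm long (y), 20 wide (x), 34 tall. Point: the handle's centre, 17 mm above the plate; 28 mm above the bench when it lies there, 90 mm when seated on the case. z up.
- bone1: fossil bone fragment, about 170 x 50 x 30 mm, lying loose at the far right; not part of the job, leave it alone. Origin: centre of its underside, x along its length.
- bone2: fossil bone fragment, about 150 x 50 x 30 mm, lying loose at the far left; not part of the job, leave it alone. Origin: centre of its underside, x along its length.
Mind the look-alikes: they are no part of the job. What is shaped like the part that bears D1_mid but pink or yellow is not meant.

How it is judged:
On the way, in this order (a step that is already met when the one before it is completed fails the run):
1. the cover is off the case and lies flat on the bench (horizontal distance between lid_grip and case above 0.13 m and height (world z) of lid_grip below 0.038 m and angle between lid_grip's own z axis and vertical below 0.06 rad), for 0.2 s.
2. the two crown-up blocks stand on the case floor close either side of the middle rib, end to end in one row along it (z of U1_mid in the frame of case between 0.0225 and 0.0295 m and x of U1_mid in the frame of case between -0.045 and 0.045 m and y of U1_mid in the frame of case between -0.066 and 0.066 m and angle between each of U1_mid, U2_mid's own z axis and vertical below 0.06 rad and angle between the x axis of each of U1_mid, U2_mid and the y axis of case, either way round below 0.25 rad and z of U2_mid in the frame of case between 0.0225 and 0.0295 m and x of U2_mid in the frame of case between -0.045 and 0.045 m and y of U2_mid in the frame of case between -0.066 and 0.066 m), for 0.2 s.
3. every crown-down block present hangs level in a gap of the row (z of D1_mid in the frame of case between 0.031 and 0.037 m and x of D1_mid in the frame of case between -0.045 and 0.045 m and y of D1_mid in the frame of case between -0.118 and 0.118 m and angle between each of D1_mid, D2_mid, D3_mid's own z axis and vertical below 0.06 rad and angle between the x axis of each of D1_mid, D2_mid, D3_mid and the y axis of case, either way round below 0.25 rad and z of D2_mid in the frame of case between 0.031 and 0.037 m and x of D2_mid in the frame of case between -0.045 and 0.045 m and y of D2_mid in the frame of case between -0.118 and 0.118 m and z of D3_mid in the frame of case between 0.031 and 0.037 m and x of D3_mid in the frame of case between -0.045 and 0.045 m and y of D3_mid in the frame of case between -0.118 and 0.118 m), for 0.2 s.
At the end, for the whole second after the job is handed in: Crown-up blocks on the case floor, either side of the middle rib (centres within 66 mm of it); crown-down ones hung level in gaps (height to 3 mm, tilt under 0.06 rad), all lengthways (0.25 rad); cover seated (height to 3.5 mm, centred to 12 mm, tilt under 0.025 rad); all at rest (all of step 2 and all of step 3 and z of lid_grip in the frame of case between 0.0865 and 0.0935 m and horizontal distance between lid_grip and case below 0.012 m and angle between lid_grip's own z axis and vertical below 0.025 rad and angle between the y axis of lid_grip and the y axis of case, either way round below 0.06 rad and linear speed of each of U1, U2, D1, D2, D3, lid below 0.02 m/s); the robot touches nothing.
It fails at once if bone 1 is pushed more than 30 mm (distance of bone1 from where it was at the start of the episode above 0.03 m).
It fails at once if bone 2 is pushed more than 30 mm (distance of bone2 from where it was at the start of the episode above 0.03 m).
Of D1, D2, D3 only 1 to 3 are there at a start; the rules pass over those that are not, and their reading is None.
At some moment in a run one of lid may be knocked a few centimetres aside while the robot is not near it.
Once in a run the grip may slacken for a moment while it holds something.
It also fails if it takes over 210 s, if anything falls off the work surface, if the arm or the gripper's body presses on something with over 40 N, if the wrist force passes 120 N, or if a joint passes its speed limit or range.

## Robot

A 6-joint arm with a two-finger parallel gripper is mounted at the origin on the work surface. World frame = base frame: x ahead of the robot, y to its left, z up, the work surface at z = 0. Lengths are in m, angles in rad, forces in N, time in s.
With the tool pointing down it reaches from about 0.3 to 0.85 m from the base axis. Payload 5.4 kg.
Tool frame: the origin (TCP) lies on the mounting face of the last link; the fingertips stand 173 mm ahead of it and the grasp point (between the pads) lies 155 mm ahead of it; z points along the fingers, y is the line along which they close (so a half turn about z gives the same grasp; the last joint's range is limited). The gripper opens to 85 mm and grips with 20 to 120 N. Pads are 22 mm wide; open, the fingers measure 114 mm over their backs; the gripper's body (76 mm by 85 mm) begins 54 mm behind the grasp point. The pads swing forward as they close: fully open they stand 13 mm farther back than shut.
Start: joints at [-1.384, 0.158, 1.597, -0, 1.386, -0.21], TCP at [0.222, -0.53, 0.405] pointing down, gripper open.
Joint ranges: [-2.91, 2.91], [-0.94, 2.29], [0.18, 2.7], [-1.29, 4.43], [0.17, 2.64], [-3, 3]. Speed limits (rad/s): [2.57, 2.57, 3.14, 3.14, 3.14, 3.14].

## Interface

Orientations are given as a unit quaternion [x, y, z, w].
In Python, from workcell import arm gives the robot as it stands.
- The arm moves only by the tool step_arm, never from a script. Its argument "targets" is a list of rows, each a list of 3 entries, a list of its own where there are three numbers: the finger opening in mm, from 0 to 85.4, then the shift along the tool's x, y, z in units of 30 mm (1.0 is 30 mm), then the turn, a rotation vector about the tool's x, y, z in units of 6 degrees (1.0 is 6 degrees). In form: [[grip, [dx, dy, dz], [ax, ay, az]], ...]. A call has 1 to 8 rows; each row shifts and turns the commanded pose from where the row before left it, along the tool's axes as they then stand; what a row does not reach is not made up. A row lasts 1/8 s, in which the tool goes at most 62.5 mm and 10.7 degrees, less where a joint would pass 70% of its speed; a pose out of reach is approached as far as the arm can. A call is refused whole if a number of a shift passes 1 or a number of a turn 1, either way. A call with a gripper value outside its range is refused whole. The fingers move at their own pace and stop on an object; the grip force is fixed at half the most. Time passes only in rows, so rows that do not move let the fingers close. It gives the time, the measured TCP pose, the force, the opening and the grip force at its end, in the units of the state.
- arm.get_state(): the state, without advancing time (a new reading comes with each control period).
- arm.snapshot(name): name is "scene" or "top" or "wrist"; returns a dict with "frame" (384x512x3 uint8, red, green, blue), "fx", "fy", "cx", "cy" (pixels), "xyz" and "orientation" of the camera in the world; the wrist camera has in their place "T_tool_cam" (4x4, takes a point from camera to tool coordinates, whose origin is the TCP and whose axes are the flange's). Camera axes: x right, y down, z forward; pixel columns grow to the right and rows downward; lengths in m; the calibration is good to about 2 mm. A picture is of the moment at which its call begins: read the wrist's pose just before it. There is no depth.
- arm.job_done(): hands the job in; it is judged then, once.
The state is a dict: "time_s": time; "joint_pos": joint angles; "joint_vel": joint speeds; "tau": joint torques, N m; "eef_pos": TCP position; "tool_rot": TCP orientation; "wrist_force": force on the tool from outside, world axes, zero at the start; "moment": the same for the moment, N m; "width": finger opening in m; "grasp_force": force on a finger pad.
Only numpy, scipy, OpenCV 4.12 (cv2) and the standard library are available. Lean on these libraries where they do the work, as an engineer would, in place of code of your own. Each camera call takes 0.05 s, during which the arm holds its last target. There are 200 camera calls.

## Working session

There is one attempt and no reset: what is moved stays moved. The work goes in short steps, Python scripts to look and compute and a tool call to move; the robot and the scene stay as the last step left them, time stands still between calls to the robot, and variables do not carry over. Pictures are saved under pics/ and viewed, at most 14 in all, crops included, and the job is handed in when it is done.

Besides the shell and the picture viewer there is one more tool, called after "Emit:" in YAML: its name, and indented under it one key for each argument. step_arm: Moves the arm, as the interface text tells. Its arguments: {"type":"object","properties":{"targets":{"type":"array"}},"required":["targets"]}

```bash
ls; mkdir -p pics
python3 - <<'E'
from workcell import arm
import cv2,numpy as np
s=arm.get_state();print(s['time_s'],s['eef_pos'],s['tool_rot'],s['width'])
for n in ('scene','top'):
    c=arm.snapshot(n);np.savez(f'{n}0.npz',**c)
    print(n,c['fx'],c['fy'],c['cx'],c['cy'],c['xyz'],c['orientation'])
    cv2.imwrite(f'pics/{n}0.png',cv2.resize(c['frame'][:,:,::-1],(800,600),interpolation=cv2.INTER_CUBIC))
E
```

```text
pics
0.0 [ 0.22215808 -0.5300494   0.40373007] [ 9.80381165e-01  1.97108852e-01  6.66655241e-06 -9.33615508e-04] 0.0854363000814716
scene 365.53527508026707 365.53527508026707 249.06856496351287 190.35046895284538 [ 1.06124358 -0.47689868  1.18614123] [ 0.85378123  0.42973062 -0.13452252 -0.2613291 ]
top 434.42222292496916 434.42222292496916 255.60307344066396 187.7984358065177 [ 0.27468771 -0.06204866  1.4219362 ] [-0.69753006  0.71313778 -0.04441379  0.05397899]
```

View pics/scene0.png

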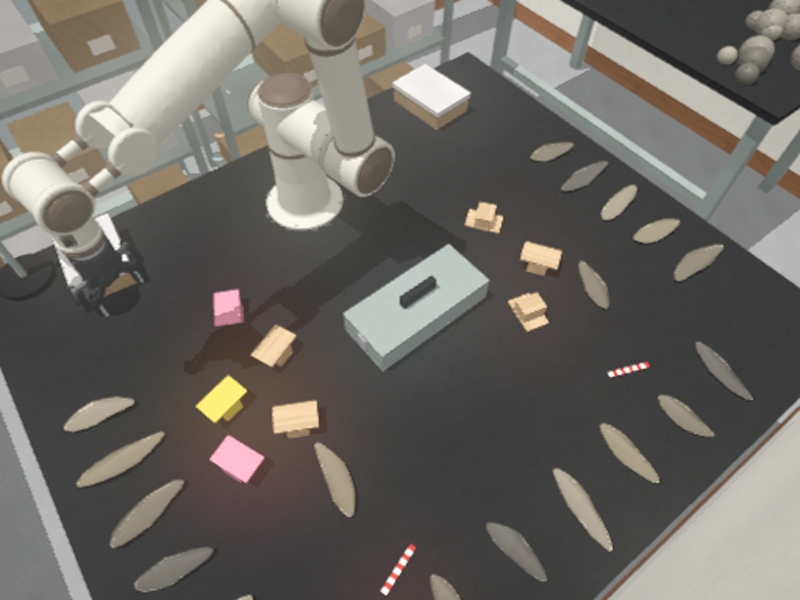

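View pics/top0.png

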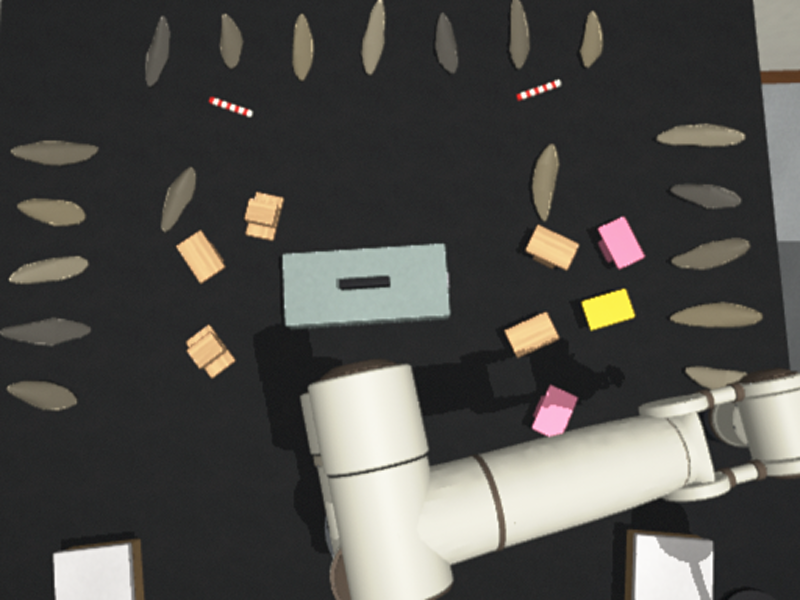

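```bash
cat > h.py <<'E'
import numpy as np,cv2
from scipy.spatial.transform import Rotation as R
def cam(c,st=None):
    if 'T_tool_cam' in c:
        T=np.array(c['T_tool_cam']);Rt=R.from_quat(st['tool_rot']).as_matrix()
        return Rt@T[:3,:3], Rt@T[:3,3]+st['eef_pos']
    return R.from_quat(c['orientation']).as_matrix(), np.array(c['xyz'])
def ray(c,uv,z,st=None):
    M,o=cam(c,st);uv=np.atleast_2d(uv)
    d=np.c_[(uv[:,0]-c['cx'])/c['fx'],(uv[:,1]-c['cy'])/c['fy'],np.ones(len(uv))]@M.T
    return o+d*((z-o[2])/d[:,2])[:,None]
def proj(c,P,st=None):
    M,o=cam(c,st);q=(np.atleast_2d(P)-o)@M
    return np.c_[q[:,0]/q[:,2]*c['fx']+c['cx'],q[:,1]/q[:,2]*c['fy']+c['cy']]
def tri(c1,u1,c2,u2,s1=None,s2=None):
    L=[]
    for c,u,s in((c1,u1,s1),(c2,u2,s2)):
        p=ray(c,u,0,s)[0];o=cam(c,s)[1];d=p-o;L.append((o,d/np.linalg.norm(d)))
    A=sum(np.eye(3)-np.outer(d,d) for o,d in L);b=sum((np.eye(3)-np.outer(d,d))@o for o,d in L)
    return np.linalg.solve(A,b)
RNG={'beech':((8,60,90),(19,200,255)),'grey':((65,15,90),(105,70,235))}
def blobs(img,key,amin=150):
    hsv=cv2.cvtColor(img,cv2.COLOR_RGB2HSV);m=cv2.inRange(hsv,*[np.array(t) for t in RNG[key]])
    m=cv2.morphologyEx(m,cv2.MORPH_OPEN,np.ones((3,3)))
    cs,_=cv2.findContours(m,cv2.RETR_EXTERNAL,cv2.CHAIN_APPROX_NONE)
    return sorted([k for k in cs if cv2.contourArea(k)>amin],key=lambda k:k[:,0,0].mean())
E
python3 - <<'E'
from h import *
for n in('scene','top'):
    c=dict(np.load(n+'0.npz'))
    for key in('beech','grey'):
        for k in blobs(c['frame'],key):
            M=cv2.moments(k);u=(M['m10']/M['m00'],M['m01']/M['m00'])
            z=.044 if key=='beech' else .073
            P=ray(c,k[:,0,:].astype(float),z)[:,:2].astype(np.float32)
            r=cv2.minAreaRect(P)
            print(n,key,np.round(u),cv2.contourArea(k),np.round(r[0],3),np.round(r[1],3),round(r[2],1),'cen',np.round(ray(c,u,z)[0,:2],3))
c=dict(np.load('top0.npz'))
def crop(x,y,w,h):
    return c['frame'][y:y+h,x:x+w,::-1]
a=crop(100,105,110,140);b=crop(305,130,110,140)
cv2.imwrite('pics/crop1.png',cv2.resize(np.hstack([a,b]),(800,509),interpolation=cv2.INTER_CUBIC))
E
```

```text
scene beech [29. 83.] 886.5 [-0.679 -0.486] [0.209 0.182] 0.1 cen [-0.688 -0.492]
scene beech [ 55. 103.] 264.5 [-0.473 -0.438] [0.111 0.105] 34.9 cen [-0.476 -0.442]
scene beech [55. 19.] 2055.5 [-1.183 -0.178] [0.292 0.54 ] 86.3 cen [-1.143 -0.2  ]
scene beech [100. 117.] 447.5 [-0.268 -0.311] [0.15 0.09] 89.9 cen [-0.267 -0.312]
scene beech [160.  90.] 223.5 [-0.268 -0.014] [0.108 0.09 ] 88.6 cen [-0.268 -0.014]
scene beech [172. 262.] 1830.5 [ 0.489 -0.404] [0.246 0.17 ] 55.4 cen [ 0.511 -0.399]
scene beech [176. 222.] 474.5 [ 0.387 -0.308] [0.083 0.1  ] 23.2 cen [ 0.386 -0.311]
scene beech [181.  33.] 819.5 [-0.622  0.292] [0.186 0.312] 66.3 cen [-0.599  0.291]
scene beech [238.  23.] 289.5 [-0.503  0.586] [0.093 0.251] 53.9 cen [-0.498  0.59 ]
scene beech [246.  50.] 274.5 [-0.268  0.487] [0.089 0.202] 0.4 cen [-0.272  0.481]
scene beech [274.  71.] 281.5 [-0.061  0.485] [0.238 0.141] 38.5 cen [-0.053  0.493]
scene beech [310. 139.] 307.5 [0.373 0.342] [0.095 0.103] 37.6 cen [0.378 0.336]
scene beech [339. 198.] 409.0 [0.664 0.229] [0.084 0.098] 76.6 cen [0.662 0.225]
scene bee
[... 262 characters left out ...]
214.0 [ 0.575 -0.051] [0.028 0.164] 0.7 cen [ 0.575 -0.057]
scene grey [456. 119.] 486.5 [0.687 0.91 ] [0.274 0.172] 74.4 cen [0.68  0.884]
scene grey [500. 106.] 214.5 [0.74  1.123] [0.031 0.29 ] 11.9 cen [0.743 1.106]
top beech [128. 164.] 551.0 [0.557 0.366] [0.098 0.066] 33.3 cen [0.556 0.366]
top beech [133. 225.] 559.5 [0.357 0.346] [0.096 0.069] 37.1 cen [0.359 0.345]
top beech [168. 137.] 525.5 [0.64  0.239] [0.072 0.095] 76.8 cen [0.641 0.237]
top beech [342. 218.] 269.5 [ 0.366 -0.317] [0.034 0.097] 20.4 cen [ 0.366 -0.318]
top beech [352. 158.] 490.0 [ 0.556 -0.36 ] [0.097 0.069] 61.5 cen [ 0.559 -0.359]
top grey [234. 182.] 4816.0 [0.483 0.023] [0.152 0.331] 2.4 cen [0.483 0.023]
```

View pics/crop1.png

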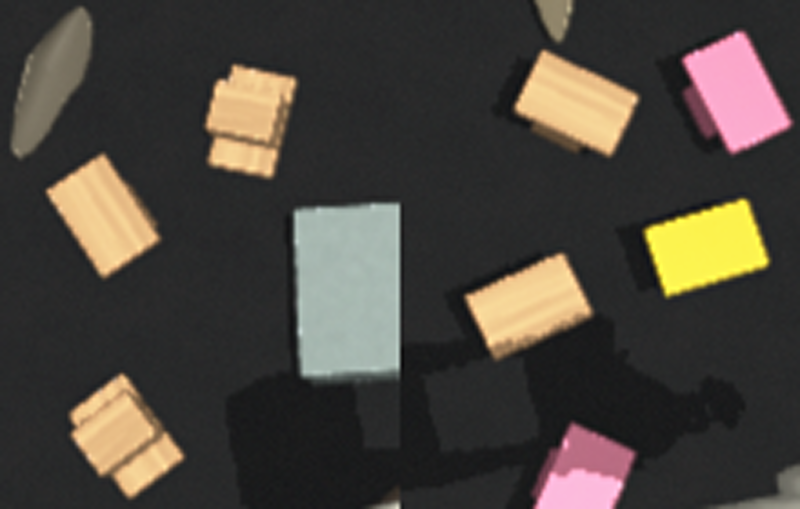

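Emit:
step_arm:
  targets:
    - [85,[0,0,0],[0,0,-1]]
    - [85,[0,0,0],[0,0,-1]]
    - [85,[0,0,0],[0,0,-1]]
    - [85,[0,0,0],[0,0,-1]]
    - [85,[0,0,0],[0,0,-1]]
    - [85,[0,0,0],[0,0,-1]]
    - [85,[0,0,0],[0,0,-1]]
    - [85,[0,0,0],[0,0,-1]]

```text
time_s: 1.1
eef_pos: [0.2222, -0.5301, 0.4041]
tool_rot: [0.814, 0.58, 0.0, -0.001]
wrist_force: [-0.6, 0.3, 0.0]
width: 0.0851
grasp_force: 0.0
```

Emit:
step_arm:
  targets:
    - [85,[0,0,0],[0,0,-0.9]]
    - [85,[0,0,0],[0,0,-0.9]]
    - [85,[0,0,0],[0,0,-0.9]]
    - [85,[0,0,0],[0,0,-0.9]]
    - [85,[1,0.5,0],[0,0,0]]
    - [85,[1,0.5,0],[0,0,0]]
    - [85,[1,0.5,0],[0,0,0]]
    - [85,[1,0.5,0],[0,0,0]]

```text
time_s: 2.1
eef_pos: [0.2775, -0.4068, 0.4042]
tool_rot: [0.693, 0.721, 0.0, -0.0]
wrist_force: [0.9, 0.2, 0.2]
width: 0.0851
grasp_force: 0.0
```

Emit:
step_arm:
  targets:
    - [85,[1,0.5,0],[0,0,0]]
    - [85,[1,0.5,0],[0,0,0]]
    - [85,[1,0.5,0],[0,0,0]]
    - [85,[1,0.5,0],[0,0,0]]
    - [85,[1,0.5,0],[0,0,0]]
    - [85,[1,0.5,0],[0,0,0]]
    - [85,[1,0.5,0],[0,0,0]]
    - [85,[1,0.5,0],[0,0,0]]

```text
time_s: 3.1
eef_pos: [0.3876, -0.1621, 0.4044]
tool_rot: [0.693, 0.721, -0.0, -0.0]
wrist_force: [0.2, -0.2, 0.2]
width: 0.085
grasp_force: 0.0
```

Emit:
step_arm:
  targets:
    - [85,[1,0.5,0],[0,0,0]]
    - [85,[1,0.5,0],[0,0,0]]
    - [85,[1,0.5,0],[0,0,0]]
    - [85,[1,0.5,0],[0,0,0]]
    - [85,[0,0.5,0],[0,0,0]]
    - [85,[0,0.5,0],[0,0,0]]
    - [85,[0,0,0],[0,0,0]]
    - [85,[0,0,0],[0,0,0]]

```text
time_s: 4.1
eef_pos: [0.472, -0.0397, 0.4043]
tool_rot: [0.693, 0.721, -0.0, -0.0]
wrist_force: [-0.7, 0.2, -0.1]
width: 0.0854
grasp_force: 0.0
```

```bash
cat >> h.py <<'E'
def yaw(st):
    X=R.from_quat(st['tool_rot']).as_matrix(); return np.degrees(np.arctan2(X[1,0],X[0,0])), X
def go(st,g,yw=None):
    """units to bring grasp point to g with tool x at yaw yw: turn units (about tool z), then shift in the turned tool frame"""
    a,X=yaw(st);p=np.array(st['eef_pos'])+.155*X[:,2]
    t=0 if yw is None else (yw-a+180)%360-180
    t2=np.radians(a+t);e=np.array(g)-p
    sx=e[0]*np.cos(t2)+e[1]*np.sin(t2);sy=e[0]*np.sin(t2)-e[1]*np.cos(t2)
    print('grasp pt',np.round(p,4),'yaw',round(a,2),'tilt',np.round(X[:2,2],4),'turn u',round(-t/6,2),'shift u',np.round(np.array([sx,sy,-e[2]])/.03,2))
E
python3 - <<'E'
from h import *
from workcell import arm
s=arm.get_state();print(s['time_s'],s['joint_pos'],s['wrist_force'])
go(s,(.483,.023,.09),92.4)
c=arm.snapshot('wrist');print(c['T_tool_cam'],c['fx'])
import pickle;pickle.dump((s,c),open('w1.pkl','wb'))
cv2.imwrite('pics/w1.png',c['frame'][:,:,::-1])
E
```

```text
4.1 [-3.39859444e-01 -1.09923138e-01  1.87102739e+00 -1.26821795e-04
  1.38155510e+00 -3.80519223e-01] [-0.65961566  0.17842447 -0.05344115]
grasp pt [ 0.4718 -0.0397  0.2493] yaw 92.33 tilt [-0.001   0.0002] turn u -0.01 shift u [2.07 0.46 5.31]
[[-7.33317293e-05 -9.59499949e-01 -2.81708792e-01  7.26326817e-02]
 [ 9.99999051e-01  3.17203332e-04 -1.34070449e-03  2.09903460e-04]
 [ 1.37576485e-03 -2.81708623e-01  9.59499015e-01  3.07932868e-02]
 [ 0.00000000e+00  0.00000000e+00  0.00000000e+00  1.00000000e+00]] 277.93272353489346
```

View pics/w1.png

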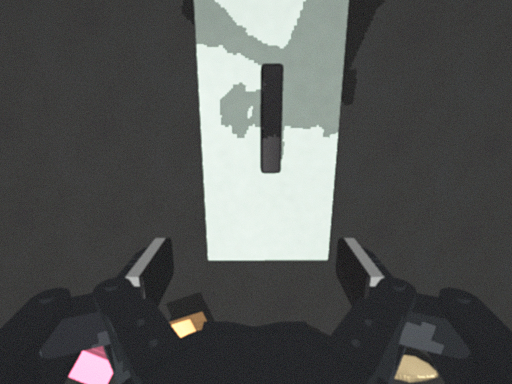

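Run:
```python
from h import *
import pickle
s,c=pickle.load(open('w1.pkl','rb'));t=dict(np.load('top0.npz'))
f=cv2.cvtColor(t['frame'],cv2.COLOR_RGB2GRAY)[165:200,205:260]
m=(f<60).astype(np.uint8);k=max(cv2.findContours(m,0,1)[0],key=cv2.contourArea);r=cv2.minAreaRect(k);ut=np.array(r[0])+(205,165);print(ut,r)
uw=np.array([[262.5,65],[283,65],[261,172],[280,172]]);
print('tri',tri(c,uw.mean(0),t,ut,s))
P=ray(c,uw,.107,s);print(P,P.mean(0)); print(ray(t,ut,.107))
k=blobs(t['frame'],'grey')[0];Q=ray(t,k[:,0,:].astype(float),.073)[:,:2].astype(np.float32)
print(cv2.minAreaRect(Q))
L=ray(c,np.array([[194.5,5],[208,260],[350,5],[329,260]]),.073,s);print(L)
go(s,P.mean(0),92.4)
```

```text
[232.51771164 180.76548767] ((27.517711639404297, 15.765487670898438), (6.252786159515381, 31.263931274414062), 86.18592071533203)
tri [0.48629686 0.02562484 0.08388617]
[[ 0.4742727   0.07139264  0.107     ]
 [ 0.49232487  0.07211989  0.107     ]
 [ 0.47751751 -0.02483914  0.107     ]
 [ 0.49609882 -0.02407435  0.107     ]] [0.48505347 0.02364976 0.107     ]
[[0.48261049 0.02414356 0.107     ]]
((0.48332443833351135, 0.02265658974647522), (0.1515684872865677, 0.33135321736335754), 2.447819232940674)
[[ 0.40838601  0.12561132  0.073     ]
 [ 0.41941767 -0.14386741  0.073     ]
 [ 0.55462329  0.13144161  0.073     ]
 [ 0.56619231 -0.13769758  0.073     ]]
grasp pt [ 0.4718 -0.0397  0.2493] yaw 92.33 tilt [-0.001   0.0002] turn u -0.01 shift u [2.09 0.53 4.74]
```

Emit:
step_arm:
  targets:
    - [85,[0.52,0.125,0.27],[0,0,0]]
    - [85,[0.52,0.125,0.27],[0,0,0]]
    - [85,[0.52,0.125,0.27],[0,0,0]]
    - [85,[0.52,0.125,0.27],[0,0,0]]
    - [85,[0,0,1],[0,0,0]]
    - [85,[0,0,1],[0,0,0]]
    - [85,[0,0,1],[0,0,0]]
    - [85,[0,0,1],[0,0,0]]

```text
time_s: 5.15
eef_pos: [0.4849, 0.0241, 0.251]
tool_rot: [0.692, 0.722, 0.0, -0.0]
wrist_force: [-0.3, 0.2, -0.2]
width: 0.085
grasp_force: 0.0
```

Emit:
step_arm:
  targets:
    - [85,[0,0,0],[0,0,0]]
    - [10,[0,0,0],[0,0,0]]
    - [10,[0,0,0],[0,0,0]]
    - [10,[0,0,0],[0,0,0]]
    - [10,[0,0,0],[0,0,0]]
    - [10,[0,0,0],[0,0,0]]
    - [10,[0,0,0],[0,0,0]]
    - [10,[0,0,0],[0,0,0]]

```text
time_s: 6.15
eef_pos: [0.4853, 0.0232, 0.2532]
tool_rot: [0.693, 0.721, 0.0, 0.001]
wrist_force: [-1.0, 0.3, 6.1]
width: 0.019
grasp_force: 61.2
```

Emit:
step_arm:
  targets:
    - [10,[0,0,-0.5],[0,0,0]]
    - [10,[0,0,-1],[0,0,0]]
    - [10,[0,0,-1],[0,0,0]]
    - [10,[-0.2,0.8,0],[0,0,0]]
    - [10,[-0.2,0.8,0],[0,0,0]]
    - [10,[-0.2,0.8,0],[0,0,0]]
    - [10,[-0.2,0.8,0],[0,0,0]]
    - [10,[-0.2,0.8,0],[0,0,0]]

```text
time_s: 7.15
eef_pos: [0.6064, -0.0019, 0.3271]
tool_rot: [0.693, 0.721, -0.0, -0.001]
wrist_force: [-0.2, -0.1, -3.3]
width: 0.0192
grasp_force: 60.0
```

Emit:
step_arm:
  targets:
    - [10,[-0.2,0.8,0],[0,0,0]]
    - [10,[-0.1,0.8,0],[0,0,0]]
    - [10,[0,0.2,0.5],[0,0,0]]
    - [10,[0,0,1],[0,0,0]]
    - [10,[0,0,0.6],[0,0,0]]
    - [10,[0,0,0.6],[0,0,0]]
    - [10,[0,0,0.6],[0,0,0]]
    - [10,[0,0,0.6],[0,0,0]]

```text
time_s: 8.15
eef_pos: [0.6604, -0.0086, 0.2096]
tool_rot: [0.693, 0.721, 0.0, 0.0]
wrist_force: [0.9, -0.5, -4.4]
width: 0.0192
grasp_force: 59.9
```

Run:
```python
from h import *
from workcell import arm
s=arm.get_state();print(s['time_s'],s['eef_pos'],s['wrist_force'],s['width'],s['grasp_force'])
c=arm.snapshot('scene')
cv2.imwrite('pics/s2.png',cv2.resize(c['frame'][100:290,120:400,::-1],(800,543)))
```

```text
8.15 [ 0.66039393 -0.00864277  0.20955899] [ 0.9108722  -0.45842338 -4.37214181] 0.019154432792634374 59.92693483829498
```

View pics/s2.png

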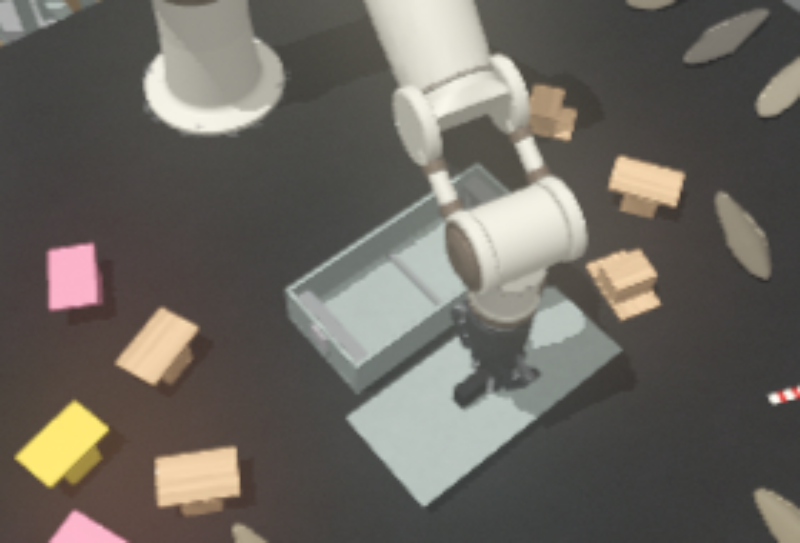

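Emit:
step_arm:
  targets:
    - [10,[0,0,0.2],[0,0,0]]
    - [10,[0,0,0.2],[0,0,0]]
    - [10,[0,0,0.15],[0,0,0]]
    - [10,[0,0,0.08],[0,0,0]]
    - [10,[0,0,0],[0,0,0]]
    - [85,[0,0,0],[0,0,0]]
    - [85,[0,0,0],[0,0,0]]
    - [85,[0,0,0],[0,0,0]]

```text
time_s: 9.2
eef_pos: [0.6606, -0.0087, 0.192]
tool_rot: [0.693, 0.721, 0.0, 0.0]
wrist_force: [-0.1, 0.2, 0.7]
width: 0.0722
grasp_force: 0.0
```

Emit:
step_arm:
  targets:
    - [85,[0,0,-0.5],[0,0,0]]
    - [85,[0,0,-1],[0,0,0]]
    - [85,[0,0,-1],[0,0,0]]
    - [85,[0,0,-1],[0,0,0]]
    - [85,[0,0,-1],[0,0,0]]
    - [85,[0.8,0,-1],[0,0,0]]
    - [85,[0.8,0,-0.5],[0,0,0]]
    - [85,[0.9,0,0],[0,0,0]]

```text
time_s: 10.2
eef_pos: [0.6575, 0.0675, 0.3738]
tool_rot: [0.693, 0.721, 0.001, 0.001]
wrist_force: [-0.4, -0.3, -0.8]
width: 0.0851
grasp_force: 0.0
```

Emit:
step_arm:
  targets:
    - [85,[0.9,0,0],[0,0,0]]
    - [85,[0.9,0,0],[0,0,0]]
    - [85,[0.7,0,0],[0,0,0]]
    - [85,[0,0,0],[0,0,0]]

```text
time_s: 10.7
eef_pos: [0.6539, 0.1429, 0.3713]
tool_rot: [0.692, 0.722, -0.0, -0.0]
wrist_force: [-0.9, 0.3, 0.5]
width: 0.0852
grasp_force: 0.0
```

Run:
```python
from h import *
from workcell import arm
import pickle
t=arm.snapshot('top');s=arm.get_state();c=arm.snapshot('wrist')
print(s['time_s'],s['eef_pos'])
pickle.dump((s,c,t),open('w2.pkl','wb'))
cv2.imwrite('pics/w2.png',np.hstack([c['frame'],cv2.resize(t['frame'][100:260,90:320],(512,384))])[:,:,::-1][:, :1024][::1])
im=cv2.imread('pics/w2.png');cv2.imwrite('pics/w2.png',cv2.resize(im,(800,300)))
```

```text
10.75 [0.65406302 0.14173988 0.37125427]
```

View pics/w2.png

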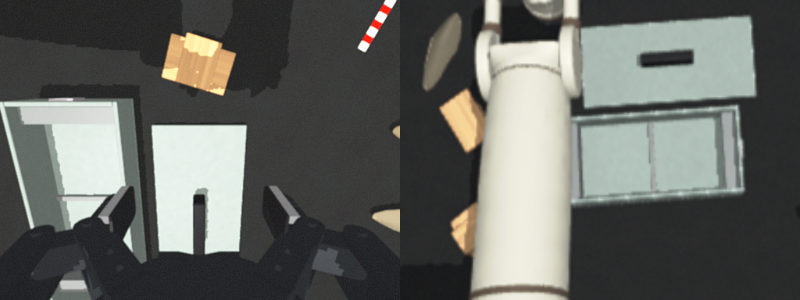

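```bash
cat >> h.py <<'E'
def blockU(c,s,near,z=.008,img=None,key='beech'):
    for k in blobs(c['frame'],key,400):
        P=ray(c,k[:,0,:].astype(float),z,s)[:,:2]
        if np.linalg.norm(P.mean(0)-near)<.06:
            r=cv2.minAreaRect((P*1000).astype(np.float32));(w,h),a=r[1],r[2]
            if w<h:a+=90
            u=k[:,0,:].mean(0)
            print('px',np.round(u),'z',z,'cen',np.round(np.array(r[0])/1000,4),'size',np.round((w,h),1),'long axis deg',round(a,1))
E
python3 - <<'E'
from h import *
import pickle
s,c,t=pickle.load(open('w2.pkl','rb'))
for z in(.008,.044):blockU(c,s,(.64,.237),z)
# case rim from top view
for k in blobs(t['frame'],'grey',100):
    r=cv2.minAreaRect((ray(t,k[:,0,:].astype(float),.068)[:,:2]*1000).astype(np.float32));print(r,cv2.contourArea(k))
go(s,(.641,.237,.1))
E
```

```text
px [253.  81.] z 0.008 cen [0.6492 0.2458] size [68.3 95.3] long axis deg 166.6
px [253.  81.] z 0.044 cen [0.6494 0.2424] size [60.9 85. ] long axis deg 166.6
((644.8111572265625, -11.2681884765625), (142.87335205078125, 318.3205261230469), 2.3965415954589844) 4162.0
((483.91558837890625, 12.312942504882812), (151.4729461669922, 310.92657470703125), 2.4990715980529785) 3881.5
grasp pt [0.654  0.1417 0.2163] yaw 92.41 tilt [-0.0003 -0.0006] turn u 0.0 shift u [ 3.19 -0.3   3.88]
```

Run:
```python
from h import *
from workcell import arm
s=arm.get_state();go(s,(.649,.2425,.03),166.6)
```

```text
grasp pt [0.6542 0.1409 0.2163] yaw 92.34 tilt [-0.0002 -0.0006] turn u -12.38 shift u [0.95 3.25 6.21]
```

Emit:
step_arm:
  targets:
    - [85,[0,0,0],[0,0,-1]]
    - [85,[0,0,0],[0,0,-1]]
    - [85,[0,0,0],[0,0,-1]]
    - [85,[0,0,0],[0,0,-1]]
    - [85,[0,0,0],[0,0,-1]]
    - [85,[0,0,0],[0,0,-1]]
    - [85,[0,0,0],[0,0,-1]]
    - [85,[0,0,0],[0,0,-1]]

```text
time_s: 11.8
eef_pos: [0.6544, 0.1399, 0.3714]
tool_rot: [0.338, 0.941, -0.0, 0.0]
wrist_force: [0.1, 0.2, -0.0]
width: 0.085
grasp_force: 0.0
```

Emit:
step_arm:
  targets:
    - [85,[0,0,0],[0,0,-1]]
    - [85,[0,0,0],[0,0,-1]]
    - [85,[0,0,0],[0,0,-1]]
    - [85,[0,0,0],[0,0,-1]]
    - [85,[0.24,0.81,0.5],[0,0,-0.38]]
    - [85,[0.24,0.81,0.5],[0,0,0]]
    - [85,[0.24,0.81,0.5],[0,0,0]]
    - [85,[0.24,0.81,0.5],[0,0,0]]

```text
time_s: 12.8
eef_pos: [0.65, 0.2423, 0.3109]
tool_rot: [0.117, 0.993, -0.0, 0.0]
wrist_force: [-0.3, 0.1, -0.1]
width: 0.0853
grasp_force: 0.0
```

Run:
```python
from h import *
from workcell import arm
s=arm.get_state();go(s,(.649,.2425,.03),166.6)
s=arm.get_state();c=arm.snapshot('wrist')
for z in (.008,.044):blockU(c,s,(.649,.2425),z)
cv2.imwrite('pics/w3.png',c['frame'][:,:,::-1])
```

```text
grasp pt [0.65   0.2422 0.1559] yaw 166.52 tilt [ 0.0002 -0.0003] turn u -0.01 shift u [0.04 0.   4.2 ]
px [254. 164.] z 0.008 cen [0.6304 0.2476] size [65.6  7. ] long axis deg 76.5
px [261. 204.] z 0.008 cen [0.6716 0.2438] size [57.1 29.4] long axis deg 76.5
px [254. 164.] z 0.044 cen [0.6238 0.2493] size [56.9  6.1] long axis deg 76.5
px [261. 204.] z 0.044 cen [0.6596 0.246 ] size [49.5 25.5] long axis deg 76.5
```

View pics/w3.png

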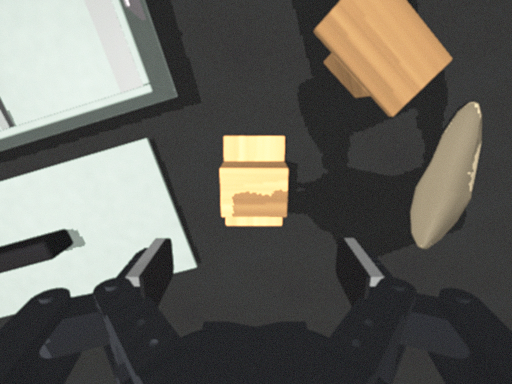

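Run:
```python
from h import *
from workcell import arm
s=arm.get_state();c=arm.snapshot('wrist')
a=ray(c,[[254,136],[254,226]],.008,s);b=ray(c,[[254,167],[254,217.]],.044,s);e=ray(c,[[220,190],[288,190]],.044,s)
print(a,a.mean(0),np.linalg.norm(a[0]-a[1]));print(b.mean(0),np.linalg.norm(b[0]-b[1]));print(e.mean(0),np.linalg.norm(e[0]-e[1]))
```

```text
[[0.60048608 0.25757702 0.008     ]
 [0.69061352 0.23618382 0.008     ]] [0.6455498  0.24688042 0.008     ] 0.09263166076564583
[0.64508067 0.24704815 0.044     ] 0.04554423839158082
[0.6427394  0.24760144 0.044     ] 0.05935373653810305
```

Emit:
step_arm:
  targets:
    - [85,[0.14,0.08,1],[0,0,0]]
    - [85,[0,0,1],[0,0,0]]
    - [85,[0,0,1],[0,0,0]]
    - [85,[0,0,0.8],[0,0,0]]
    - [85,[0,0,0.3],[0,0,0]]
    - [40,[0,0,0],[0,0,0]]
    - [40,[0,0,0],[0,0,0]]
    - [40,[0,0,0],[0,0,0]]

```text
time_s: 13.9
eef_pos: [0.6468, 0.246, 0.19]
tool_rot: [0.116, 0.993, 0.0, 0.001]
wrist_force: [-0.0, 0.1, 3.7]
width: 0.0588
grasp_force: 68.2
```

Emit:
step_arm:
  targets:
    - [40,[0,0,0],[0,0,0]]
    - [40,[0,0,0],[0,0,0]]
    - [40,[0,0,-0.5],[0,0,0]]
    - [40,[0,0,-1],[0,0,0]]
    - [40,[0,0,-1],[0,0,0]]
    - [40,[0,0,-1],[0,0,0]]
    - [40,[0,0,-0.5],[0,0,0]]
    - [40,[0,0,0],[0,0,0]]

```text
time_s: 14.9
eef_pos: [0.6464, 0.2459, 0.3096]
tool_rot: [0.117, 0.993, 0.0, 0.001]
wrist_force: [-0.5, 0.5, -1.9]
width: 0.0583
grasp_force: 67.7
```

Emit:
step_arm:
  targets:
    - [40,[0,0,0],[0,0,1]]
    - [40,[0,0,0],[0,0,1]]
    - [40,[0,0,0],[0,0,1]]
    - [40,[0,0,0],[0,0,1]]
    - [40,[0,0,0],[0,0,1]]
    - [40,[0,0,0],[0,0,1]]
    - [40,[0,0,0],[0,0,1]]
    - [40,[0,0,0],[0,0,1]]

```text
time_s: 15.9
eef_pos: [0.6455, 0.2457, 0.3059]
tool_rot: [0.512, 0.859, -0.001, -0.001]
wrist_force: [-0.2, -0.4, -1.1]
width: 0.0592
grasp_force: 71.0
```

Emit:
step_arm:
  targets:
    - [40,[0,0,0],[0,0,1]]
    - [40,[0,0,0],[0,0,1]]
    - [40,[0,0,0],[0,0,1]]
    - [40,[0,0,0],[0,0,1]]
    - [40,[-0.5,-1,0],[0,0,0.35]]
    - [40,[-1,-1,0],[0,0,0]]
    - [40,[-1,-1,0],[0,0,0]]
    - [40,[-1,-1,0],[0,0,0]]

```text
time_s: 16.9
eef_pos: [0.5298, 0.1337, 0.3064]
tool_rot: [0.691, 0.723, -0.001, -0.001]
wrist_force: [-0.6, -1.3, 0.2]
width: 0.0589
grasp_force: 71.0
```

Emit:
step_arm:
  targets:
    - [40,[-1,-1,0],[0,0,0]]
    - [40,[-1,-0.7,0],[0,0,0]]
    - [40,[-1,0,0],[0,0,0]]
    - [40,[-1,0,0],[0,0,0]]
    - [40,[-0.5,0,0],[0,0,0]]
    - [40,[0,0,0],[0,0,0]]

```text
time_s: 17.65
eef_pos: [0.4862, -0.0029, 0.3076]
tool_rot: [0.692, 0.722, -0.0, -0.001]
wrist_force: [0.8, 0.5, -1.2]
width: 0.0589
grasp_force: 71.1
```

Run:
```python
from h import *
from workcell import arm
import pickle
s=arm.get_state();go(s,(.4817,.0775,.1),92.4);print(s['width'],s['grasp_force'])
c=arm.snapshot('wrist');pickle.dump((s,c),open('w4.pkl','wb'))
cv2.imwrite('pics/w4.png',c['frame'][:,:,::-1])
```

```text
grasp pt [ 0.486  -0.0028  0.1526] yaw 92.42 tilt [-0.0016  0.0007] turn u 0.0 shift u [ 2.68 -0.03  1.75]
0.058858067627369996 71.08434319496155
```

View pics/w4.png

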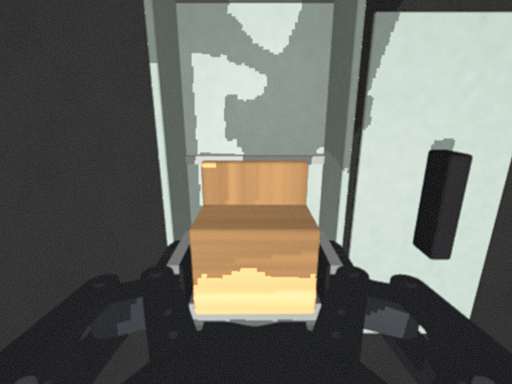

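Run:
```python
from h import *
import pickle
s,c=pickle.load(open('w4.pkl','rb'))
print('rib',ray(c,[[190,155],[325,155]],.010,s),ray(c,[[190,162],[325,162]],.010,s))
print('rim z.068',ray(c,[[147,20],[360,20.]],.068,s).round(4)); print('floor edges',ray(c,[[180,60],[331,60.]],.004,s).round(4))
g=cv2.cvtColor(c['frame'],cv2.COLOR_RGB2GRAY)
print(g[145:172,190],g[145:172,320]); print(g[150:330:3,256])
b=s['eef_pos'][2]-.19
X=R.from_quat(s['tool_rot']).as_matrix()
for u,z in (((255,230),b+.044),((255,313),b+.044),((255,162),b+.008)):
    p=ray(c,u,z,s)[0];print(u,((p-s['eef_pos'])@X).round(4))
```

```text
rib [[0.42242981 0.02588016 0.01      ]
 [0.55232252 0.03142524 0.01      ]] [[0.42227488 0.01905177 0.01      ]
 [0.5530956  0.02464618 0.01      ]]
rim z.068 [[0.4092 0.1242 0.068 ]
 [0.5503 0.1301 0.068 ]]
floor edges [[0.414  0.1103 0.004 ]
 [0.5495 0.116  0.004 ]]
[144 146 143 147 142 141 144 139 142 134 118 113 124 124 125 126 125 123
 128 136 138 141 142 143 142 141 140] [141 154 201 221 227 226 224 222 184 146 135 181 204 204 199 203 204 203
 206 221 225 226 227 227 225 228 229]
[147 151 118 126 134 166 166 165 166 167 165 165 166 164 164 161 162 176
 162 118 118 121 123 117 113 119 120 154 159 159 155 149 151 155 148 149
 158 164 162 164 220 232 231 229 227 225 226 226 238 241 238 235 230 229
 231 195 194 119 116  40]
(255, 230) [0.0209 0.0004 0.146 ]
(255, 313) [-0.0238  0.0004  0.146 ]
(255, 162) [0.0453 0.0004 0.182 ]
```

Emit:
step_arm:
  targets:
    - [40,[0.92,0,0],[0,0,0]]
    - [40,[0.92,0,0],[0,0,0]]
    - [40,[0.92,0,0.2],[0,0,0]]
    - [40,[0,0,0.8],[0,0,0]]
    - [40,[0,0,0.8],[0,0,0]]
    - [40,[0,0,0.8],[0,0,0]]
    - [40,[0,0,0.6],[0,0,0]]
    - [40,[0,0,0.3],[0,0,0]]

```text
time_s: 18.7
eef_pos: [0.4821, 0.0812, 0.2022]
tool_rot: [0.691, 0.723, -0.001, -0.001]
wrist_force: [-0.7, 0.8, -1.3]
width: 0.0588
grasp_force: 71.1
```

Run:
```python
from h import *
from workcell import arm
s=arm.get_state();go(s,(.4822,.0800,.039),92.4);print(s['wrist_force'],s['width'])
```

```text
grasp pt [0.4818 0.0813 0.0472] yaw 92.59 tilt [-0.0023  0.0005] turn u 0.03 shift u [-0.04  0.01  0.27]
[-0.70051222  0.78104906 -1.33493714] 0.05879201678636527
```

Emit:
step_arm:
  targets:
    - [40,[0,0,0.15],[0,0,0]]
    - [40,[0,0,0.12],[0,0,0]]
    - [40,[0,0,0],[0,0,0]]
    - [78,[0,0,0],[0,0,0]]
    - [78,[0,0,0],[0,0,0]]
    - [78,[0,0,0],[0,0,0]]
    - [78,[0,0,-0.3],[0,0,0]]
    - [78,[0,0,-1],[0,0,0]]

```text
time_s: 19.7
eef_pos: [0.482, 0.0802, 0.2338]
tool_rot: [0.691, 0.722, -0.001, -0.001]
wrist_force: [-0.9, 0.0, 0.3]
width: 0.0776
grasp_force: 0.0
```

Emit:
step_arm:
  targets:
    - [78,[0,0,-1],[0,0,0]]
    - [78,[0,0,-1],[0,0,0]]
    - [78,[0,0,-1],[0,0,0]]
    - [78,[0,0,-1],[0,0,0]]
    - [85,[1,-0.6,-0.5],[0,0,0]]
    - [85,[1,-0.6,0],[0,0,0]]
    - [85,[1,-0.6,0],[0,0,0]]
    - [85,[1,-0.6,0],[0,0,0]]

```text
time_s: 20.7
eef_pos: [0.4048, 0.1977, 0.37]
tool_rot: [0.692, 0.722, 0.0, 0.0]
wrist_force: [0.1, 1.1, -0.8]
width: 0.0852
grasp_force: 0.0
```

Emit:
step_arm:
  targets:
    - [85,[1,-0.6,0],[0,0,0]]
    - [85,[1,-0.6,0],[0,0,0]]
    - [85,[0,0,0],[0,0,0]]
    - [85,[0,0,0],[0,0,0]]

```text
time_s: 21.2
eef_pos: [0.3672, 0.2551, 0.3697]
tool_rot: [0.691, 0.723, 0.0, 0.0]
wrist_force: [0.5, 0.3, -0.2]
width: 0.0852
grasp_force: 0.0
```

Run:
```python
from h import *
from workcell import arm
import pickle
s=arm.get_state();go(s,(.36,.345,.03));print(s['time_s'])
c=arm.snapshot('wrist');pickle.dump((s,c),open('w5.pkl','wb'))
for z in(.008,.044):blockU(c,s,(.36,.345),z)
t=arm.snapshot('top')
cv2.imwrite('pics/w5.png',cv2.resize(np.hstack([c['frame'],cv2.resize(t['frame'][100:260,90:320],(512,384))])[:,:,::-1],(800,300)))
```

```text
grasp pt [0.3673 0.255  0.2147] yaw 92.53 tilt [ 0.0009 -0.0001] turn u 0.0 shift u [ 3.01 -0.11  6.16]
21.2
px [254.  82.] z 0.008 cen [0.3593 0.3571] size [95.3 68.3] long axis deg 36.8
px [254.  82.] z 0.044 cen [0.3599 0.3539] size [84.9 60.9] long axis deg 36.8
```

View pics/w5.png

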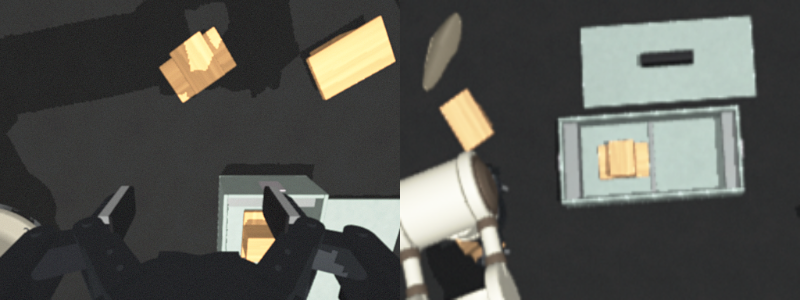

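Run:
```python
from h import *
from workcell import arm
s=arm.get_state();go(s,(.3585,.3565,.032),36.8)
```

```text
grasp pt [0.3676 0.2547 0.2145] yaw 92.45 tilt [ 0.0004 -0.0001] turn u 9.28 shift u [ 1.79 -2.9   6.08]
```

Emit:
step_arm:
  targets:
    - [85,[0,0,0],[0,0,1]]
    - [85,[0,0,0],[0,0,1]]
    - [85,[0,0,0],[0,0,1]]
    - [85,[0,0,0],[0,0,1]]
    - [85,[0,0,0],[0,0,1]]
    - [85,[0,0,0],[0,0,1]]
    - [85,[0,0,0],[0,0,1]]
    - [85,[0,0,0],[0,0,1]]

```text
time_s: 22.3
eef_pos: [0.3676, 0.2545, 0.3694]
tool_rot: [0.926, 0.376, -0.0, 0.0]
wrist_force: [-0.2, 0.2, -0.3]
width: 0.085
grasp_force: 0.0
```

Emit:
step_arm:
  targets:
    - [85,[0,0,0],[0,0,1]]
    - [85,[0,0,0],[0,0,0.28]]
    - [85,[0.6,-0.97,0.6],[0,0,0]]
    - [85,[0.6,-0.97,0.6],[0,0,0]]
    - [85,[0.6,-0.97,0.6],[0,0,0]]
    - [85,[0,0,0],[0,0,0]]
    - [85,[0,0,0],[0,0,0]]

```text
time_s: 23.18
eef_pos: [0.3583, 0.3571, 0.3156]
tool_rot: [0.949, 0.316, 0.0, 0.0]
wrist_force: [-0.1, 0.1, -0.2]
width: 0.085
grasp_force: 0.0
```

```bash
cat >> h.py <<'E'
def upcheck(c,s,zt,n=3):
    """top face seen by wrist camera: bright edges of beech mask columns/rows near centre, given in tool frame"""
    X=R.from_quat(s['tool_rot']).as_matrix()
    for k in blobs(c['frame'],'beech',300):
        x,y,w,h=cv2.boundingRect(k)
        if x<10 or x+w>500 or y<5: continue
        A=ray(c,[[x+w/2,y],[x+w/2,y+h],[x,y+h/2],[x+w,y+h/2]],zt,s)
        print('bbox',x,y,w,h,'tool xy',((A-s['eef_pos'])@X)[:,:2].round(4).tolist())
E
python3 - <<'E'
from h import *
from workcell import arm
import pickle
s=arm.get_state();go(s,(.3585,.3565,.032),36.8)
c=arm.snapshot('wrist');pickle.dump((s,c),open('w6.pkl','wb'))
upcheck(c,s,.008)
E
```

```text
grasp pt [0.3584 0.357  0.1606] yaw 36.85 tilt [ 0.0003 -0.0003] turn u 0.01 shift u [-0.01  0.02  4.29]
bbox 225 150 67 51 tool xy [[0.0341, 0.0033], [-0.0193, 0.0035], [0.0081, -0.0308], [0.0081, 0.0376]]
```

Run:
```python
from h import *
import pickle
s,c=pickle.load(open('w6.pkl','rb'))
for r in range(110,260,5): print(r,c['frame'][r,258].tolist(),c['frame'][r,240].tolist(),end=' | ' if r%3 else '\n')
```

```text
110 [26, 32, 27] [41, 37, 44] | 115 [45, 42, 41] [40, 42, 40] | 120 [46, 44, 46] [40, 39, 40]
125 [39, 40, 39] [45, 49, 45] | 130 [48, 45, 49] [63, 61, 62] | 135 [151, 110, 71] [159, 122, 84]
140 [255, 252, 200] [255, 248, 186] | 145 [255, 252, 201] [255, 249, 188] | 150 [255, 239, 167] [243, 196, 127]
155 [235, 187, 129] [225, 177, 117] | 160 [214, 161, 111] [206, 158, 105] | 165 [164, 127, 86] [157, 121, 83]
170 [255, 247, 184] [255, 247, 181] | 175 [255, 249, 188] [255, 249, 188] | 180 [255, 252, 196] [255, 252, 197]
185 [255, 241, 172] [255, 240, 169] | 190 [255, 244, 178] [255, 243, 177] | 195 [255, 244, 177] [255, 243, 176]
200 [255, 247, 184] [255, 247, 179] | 205 [255, 240, 169] [254, 234, 162] | 210 [255, 242, 174] [255, 240, 172]
215 [255, 241, 171] [255, 241, 173] | 220 [255, 247, 181] [255, 249, 186] | 225 [160, 124, 94] [137, 108, 82]
230 [59, 57, 57] [54, 57, 56] | 235 [58, 60, 62] [62, 63, 64] | 240 [60, 62, 62] [60, 64, 64]
245 [53, 56, 50] [57, 59, 57] | 250 [59, 62, 62] [66, 63, 62] | 255 [57, 57, 57] [63, 61, 61]
```

Emit:
step_arm:
  targets:
    - [85,[0.09,0.1,1],[0,0,0]]
    - [85,[0,0,1],[0,0,0]]
    - [85,[0,0,1],[0,0,0]]
    - [85,[0,0,0.8],[0,0,0]]
    - [85,[0,0,0.45],[0,0,0]]
    - [40,[0,0,0],[0,0,0]]
    - [40,[0,0,0],[0,0,0]]
    - [40,[0,0,0],[0,0,0]]

```text
time_s: 24.22
eef_pos: [0.3625, 0.357, 0.189]
tool_rot: [0.949, 0.316, 0.001, -0.0]
wrist_force: [1.5, 0.5, 4.2]
width: 0.0587
grasp_force: 66.6
```

Emit:
step_arm:
  targets:
    - [40,[0,0,0],[0,0,0]]
    - [40,[0,0,0],[0,0,0]]
    - [40,[0,0,-0.5],[0,0,0]]
    - [40,[0,0,-1],[0,0,0]]
    - [40,[0,0,-1],[0,0,0]]
    - [40,[0,0,-1],[0,0,0]]
    - [40,[0,0,-1],[0,0,0]]
    - [40,[0,0,0],[0,0,0]]

```text
time_s: 25.22
eef_pos: [0.3625, 0.3572, 0.3258]
tool_rot: [0.949, 0.316, 0.003, -0.001]
wrist_force: [0.7, 0.8, -1.5]
width: 0.059
grasp_force: 66.1
```

Run:
```python
from h import *
from workcell import arm
s=arm.get_state();print(s['width'],s['grasp_force'],s['joint_pos'])
go(s,(.484,.022,.15),92.4)
```

```text
0.05898132724278962 66.13494873046875 [5.40212401e-01 6.15292448e-02 1.86420396e+00 7.59229860e-05
 1.20974600e+00 1.46793445e+00]
grasp pt [0.3634 0.3577 0.1709] yaw 36.84 tilt [0.0052 0.0032] turn u -9.26 shift u [-11.35   3.55   0.7 ]
```

Emit:
step_arm:
  targets:
    - [40,[0,0,0],[0,0,-1]]
    - [40,[0,0,0],[0,0,-1]]
    - [40,[0,0,0],[0,0,-1]]
    - [40,[0,0,0],[0,0,-1]]
    - [40,[0,0,0],[0,0,-1]]
    - [40,[0,0,0],[0,0,-1]]
    - [40,[0,0,0],[0,0,-1]]
    - [40,[0,0,0],[0,0,-1]]

```text
time_s: 26.22
eef_pos: [0.3613, 0.3564, 0.3211]
tool_rot: [0.737, 0.676, -0.001, -0.0]
wrist_force: [-0.4, 0.1, -1.4]
width: 0.059
grasp_force: 66.0
```

Emit:
step_arm:
  targets:
    - [40,[0,0,0],[0,0,-1]]
    - [40,[-0.3,0,0],[0,0,-0.26]]
    - [40,[-1,0.3,0],[0,0,0]]
    - [40,[-1,0.3,0],[0,0,0]]
    - [40,[-1,0.3,0],[0,0,0]]
    - [40,[-1,0.3,0],[0,0,0]]
    - [40,[-1,0.3,0],[0,0,0]]
    - [40,[-1,0.3,0],[0,0,0]]

```text
time_s: 27.22
eef_pos: [0.423, 0.1691, 0.3213]
tool_rot: [0.692, 0.722, -0.001, -0.001]
wrist_force: [0.2, 0.4, -0.9]
width: 0.0589
grasp_force: 66.0
```

Emit:
step_arm:
  targets:
    - [40,[-1,0.3,0],[0,0,0]]
    - [40,[-1,0.3,0],[0,0,0]]
    - [40,[-1,0.3,0],[0,0,0]]
    - [40,[-1,0.3,0],[0,0,0]]
    - [40,[-1,0.3,0],[0,0,0]]
    - [40,[-1,0.2,0],[0,0,0]]
    - [40,[-0.7,0,0],[0,0,0]]
    - [40,[0,0,0],[0,0,0]]

```text
time_s: 28.22
eef_pos: [0.4824, -0.0294, 0.3215]
tool_rot: [0.693, 0.721, -0.001, -0.001]
wrist_force: [0.2, 0.2, -1.2]
width: 0.059
grasp_force: 66.0
```

Run:
```python
from h import *
from workcell import arm
import pickle
s=arm.get_state();go(s,(.4868,-.0295,.038),92.4);print(s['width'],s['grasp_force'])
c=arm.snapshot('wrist');pickle.dump((s,c),open('w7.pkl','wb'))
cv2.imwrite('pics/w7.png',c['frame'][:,:,::-1])
```

```text
grasp pt [ 0.482  -0.0293  0.1665] yaw 92.27 tilt [-0.0023  0.0007] turn u -0.02 shift u [-0.01  0.16  4.28]
0.05902387483532153 66.03497385978699
```

View pics/w7.png

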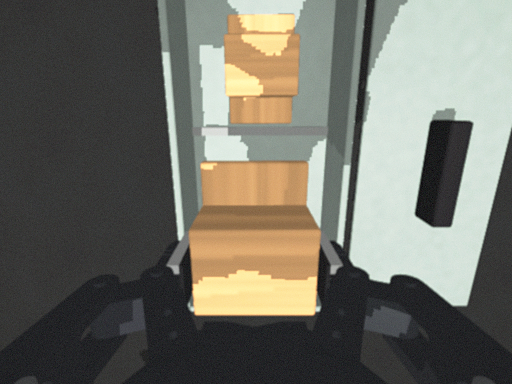

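Run:
```python
from h import *
import pickle
s,c=pickle.load(open('w7.pkl','rb'))
f=lambda u,z:ray(c,u,z,s)[0].round(4)
print('U1 brim near/far',f((261,124),.012),f((261,14),.012),'crown',f((261,34),.048),f((261,96),.048))
print('rib top',f((260,127.5),.010),f((260,134.5),.010))
print('rim in',f((185,60),.068),f((333,60),.068)) 
g=cv2.cvtColor(c['frame'],cv2.COLOR_RGB2GRAY);print(g[110:142,300],g[110:142,210])
```

```text
U1 brim near/far [0.4857 0.0308 0.012 ] [0.4814 0.1248 0.012 ] crown [0.4818 0.1006 0.048 ] [0.4839 0.0549 0.048 ]
rib top [0.4849 0.0273 0.01  ] [0.4852 0.0205 0.01  ]
rim in [0.4267 0.0767 0.068 ] [0.5351 0.0809 0.068 ]
[148 149 149 148 149 149 152 147 148 149 151 149 148 145 149 140 132 128
 131 132 133 134 135 131 134 141 151 147 149 147 150 147] [229 231 230 230 229 230 229 231 232 230 230 232 231 228 188 148 144 176
 207 220 220 219 219 217 220 225 228 231 230 227 227 230]
```

Emit:
step_arm:
  targets:
    - [40,[0.03,0.1,0.5],[0,0,0]]
    - [40,[0,0,0.8],[0,0,0]]
    - [40,[0,0,0.8],[0,0,0]]
    - [40,[0,0,0.8],[0,0,0]]
    - [40,[0,0,0.7],[0,0,0]]
    - [40,[0,0,0.4],[0,0,0]]
    - [40,[0,0,0.25],[0,0,0]]
    - [40,[0,0,0],[0,0,0]]

```text
time_s: 29.28
eef_pos: [0.4857, -0.0273, 0.195]
tool_rot: [0.692, 0.722, -0.0, -0.0]
wrist_force: [-0.3, -0.6, 0.3]
width: 0.0588
grasp_force: 66.0
```

Emit:
step_arm:
  targets:
    - [78,[0,0,0],[0,0,0]]
    - [78,[0,0,0],[0,0,0]]
    - [78,[0,0,0],[0,0,0]]
    - [78,[0,0,-0.3],[0,0,0]]
    - [78,[0,0,-1],[0,0,0]]
    - [78,[0,0,-1],[0,0,0]]
    - [78,[0,0,-1],[0,0,0]]
    - [78,[0,0,-1],[0,0,0]]

```text
time_s: 30.28
eef_pos: [0.4857, -0.0275, 0.326]
tool_rot: [0.692, 0.722, 0.0, 0.0]
wrist_force: [-0.0, 0.4, 0.6]
width: 0.0779
grasp_force: 0.0
```

Emit:
step_arm:
  targets:
    - [85,[-1,0,-0.3],[0,0,0]]
    - [85,[-1,0,-0.3],[0,0,0]]
    - [85,[-1,0,-0.3],[0,0,0]]
    - [85,[-1,0,0],[0,0,0]]
    - [85,[-0.5,0,0],[0,0,0]]
    - [85,[0,0,0],[0,0,0]]

```text
time_s: 31.02
eef_pos: [0.4914, -0.1628, 0.3514]
tool_rot: [0.693, 0.721, 0.0, -0.0]
wrist_force: [1.4, 0.7, -0.5]
width: 0.0846
grasp_force: 0.0
```

Run:
```python
from h import *
from workcell import arm
import pickle
s=arm.get_state();go(s,(.37,-.318,.2),92.4)
c=arm.snapshot('wrist');t=arm.snapshot('top');sc=arm.snapshot('scene');pickle.dump((s,c,t,sc),open('w8.pkl','wb'))
cv2.imwrite('pics/w8.png',np.vstack([cv2.resize(np.hstack([c['frame'],t['frame']]),(800,300)),cv2.resize(sc['frame'][100:292,:],(800,300))])[:,:,::-1])
```

```text
grasp pt [ 0.4914 -0.1627  0.1964] yaw 92.32 tilt [0.     0.0003] turn u -0.01 shift u [-5.   -4.26 -0.12]
```

View pics/w8.png

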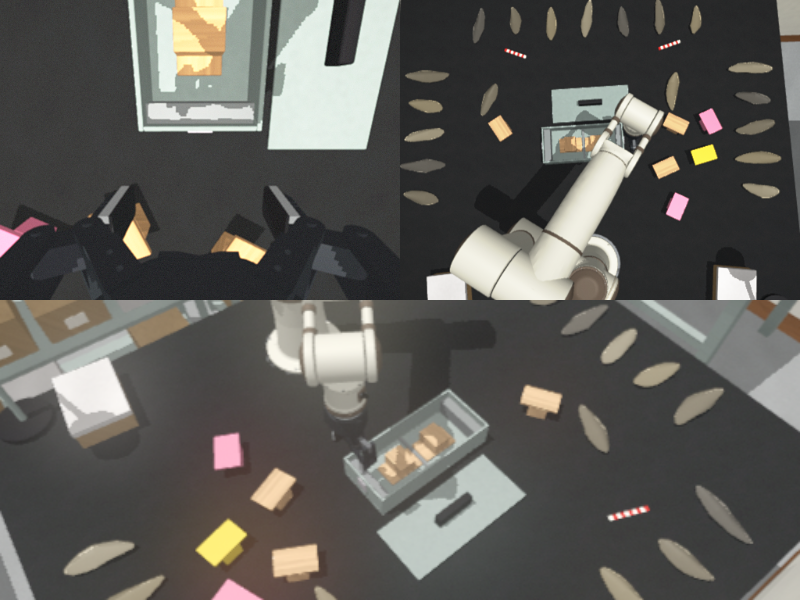

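Emit:
step_arm:
  targets:
    - [85,[-0.96,-0.14,0],[0,0,0]]
    - [85,[-0.96,-0.14,0],[0,0,0]]
    - [85,[-0.96,-0.14,0],[0,0,0]]
    - [85,[-0.96,-0.14,0],[0,0,0]]
    - [85,[-0.96,-0.14,0],[0,0,0]]
    - [85,[-0.96,-0.14,0],[0,0,0]]
    - [85,[-0.96,-0.14,0],[0,0,0]]
    - [85,[-0.96,-0.14,0],[0,0,0]]

```text
time_s: 32.17
eef_pos: [0.4679, -0.3938, 0.3512]
tool_rot: [0.692, 0.722, 0.0, -0.0]
wrist_force: [-0.5, -0.5, 0.2]
width: 0.0849
grasp_force: 0.0
```

Emit:
step_arm:
  targets:
    - [85,[-0.96,-0.14,0],[0,0,0]]
    - [85,[-0.96,-0.14,0],[0,0,0]]
    - [85,[0,0,0],[0,0,0]]
    - [85,[0,0,0],[0,0,0]]

```text
time_s: 32.67
eef_pos: [0.462, -0.4508, 0.351]
tool_rot: [0.692, 0.722, 0.0, -0.001]
wrist_force: [0.3, 0.8, -0.1]
width: 0.0851
grasp_force: 0.0
```

Run:
```python
from h import *
from workcell import arm
import pickle
s=arm.get_state();go(s,(.37,-.318,.2),92.4)
c=arm.snapshot('wrist');pickle.dump((s,c),open('w9.pkl','wb'))
for p in((.366,-.318),(.559,-.359)):blockU(c,s,p,.044)
t=arm.snapshot('top');
for p in((.366,-.318),(.559,-.359),(.556,.366)):blockU(t,None,p,.044)
cv2.imwrite('pics/w9.png',c['frame'][:,:,::-1])
```

```text
grasp pt [ 0.462  -0.4506  0.196 ] yaw 92.45 tilt [-0.0003  0.0012] turn u 0.01 shift u [ 4.54 -2.88 -0.13]
px [352.  91.] z 0.044 cen [ 0.5517 -0.359 ] size [94.9 60.7] long axis deg 63.3
px [353. 158.] z 0.044 cen [ 0.5554 -0.3598] size [97.3 70.9] long axis deg 61.1
px [129. 165.] z 0.044 cen [0.5571 0.3663] size [98.6 65.5] long axis deg 33.3
```

View pics/w9.png

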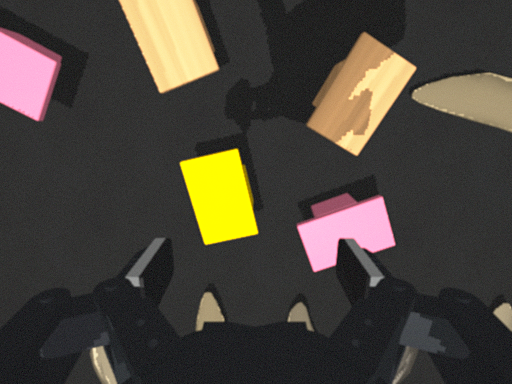

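Run:
```python
from h import *
from workcell import arm
import pickle
s=arm.get_state();go(s,(.5525,-.359,.03),63.3)
_,c=pickle.load(open('w9.pkl','rb'));print(ray(c,[[412,92],[425,107],[460,118]],.015,s))
k=ray(c,np.array([[118,0],[163,93],[218,69],[200,25]]),.044,s);print(k)
```

```text
grasp pt [ 0.462  -0.4505  0.1962] yaw 92.47 tilt [-0.0002  0.0008] turn u 4.86 shift u [4.08 1.32 5.54]
[[ 0.62099603 -0.35277948  0.015     ]
 [ 0.63762987 -0.36693312  0.015     ]
 [ 0.67711536 -0.37641222  0.015     ]]
[[ 0.33727044 -0.29179727  0.044     ]
 [ 0.37235258 -0.36608746  0.044     ]
 [ 0.42383725 -0.34306576  0.044     ]
 [ 0.4077484  -0.30792552  0.044     ]]
```

Emit:
step_arm:
  targets:
    - [78,[0,0,0],[0,0,1]]
    - [78,[0,0,0],[0,0,1]]
    - [78,[0,0,0],[0,0,1]]
    - [78,[0,0,0],[0,0,1]]
    - [78,[0,0,0],[0,0,0.86]]
    - [78,[0.82,0.26,0],[0,0,0]]
    - [78,[0.82,0.26,0],[0,0,0]]
    - [78,[0.82,0.26,0],[0,0,0]]

```text
time_s: 33.78
eef_pos: [0.5164, -0.3949, 0.3514]
tool_rot: [0.851, 0.525, 0.0, -0.0]
wrist_force: [0.1, -0.4, 0.1]
width: 0.0778
grasp_force: 0.0
```

Emit:
step_arm:
  targets:
    - [78,[0.82,0.26,0.4],[0,0,0]]
    - [78,[0.8,0.28,0.4],[0,0,0]]
    - [78,[0,0,0.2],[0,0,0]]
    - [78,[0,0,0],[0,0,0]]
    - [78,[0,0,0],[0,0,0]]

```text
time_s: 34.4
eef_pos: [0.5516, -0.3611, 0.322]
tool_rot: [0.852, 0.524, 0.0, 0.0]
wrist_force: [0.4, -0.8, -0.5]
width: 0.078
grasp_force: 0.0
```

Run:
```python
from h import *
from workcell import arm
import pickle
s=arm.get_state();go(s,(.5525,-.359,.03),63.3)
c=arm.snapshot('wrist');pickle.dump((s,c),open('w10.pkl','wb'))
for p in((.552,-.359),):blockU(c,s,p,.044)
upcheck(c,s,.044)
print([(r,c['frame'][r,256].tolist()) for r in range(140,250,5)])
```

```text
grasp pt [ 0.5517 -0.3612  0.167 ] yaw 63.19 tilt [ 0.0005 -0.0008] turn u -0.02 shift u [ 0.08 -0.01  4.57]
bbox 41 170 90 64 tool xy [[0.0204, -0.1531], [-0.0428, -0.1639], [-0.0101, -0.2005], [-0.0101, -0.1161]]
[(140, [255, 242, 168]), (145, [254, 238, 167]), (150, [254, 239, 165]), (155, [255, 240, 170]), (160, [254, 239, 170]), (165, [255, 241, 169]), (170, [254, 238, 167]), (175, [254, 237, 165]), (180, [255, 239, 165]), (185, [255, 240, 170]), (190, [255, 240, 169]), (195, [255, 238, 168]), (200, [255, 241, 170]), (205, [255, 239, 166]), (210, [255, 241, 168]), (215, [255, 242, 174]), (220, [255, 241, 170]), (225, [255, 241, 172]), (230, [255, 241, 170]), (235, [242, 182, 124]), (240, [51, 53, 50]), (245, [50, 51, 49])]
```

```bash
cat >> h.py <<'E'
def topface(c,s,z,near,tol=.07):
    """wood blob nearest to 'near': rect on plane z, in world and in tool frame"""
    f=c['frame'].astype(int);m=((f[:,:,0]-f[:,:,2]>40)&(f[:,:,0]>110)&(f[:,:,1]-f[:,:,2]>15)&(f[:,:,1]<f[:,:,0]*.99)).astype(np.uint8)
    m=cv2.morphologyEx(m,cv2.MORPH_OPEN,np.ones((3,3)))
    X=R.from_quat(s['tool_rot']).as_matrix()
    for k in cv2.findContours(m,0,1)[0]:
        if cv2.contourArea(k)<400: continue
        P=ray(c,k[:,0,:].astype(float),z,s)[:,:2]
        r=cv2.minAreaRect((P*1000).astype(np.float32));p=np.array(r[0])/1000
        if np.linalg.norm(p-near)>tol: continue
        (w,h),a=r[1],r[2]+(90 if r[1][0]<r[1][1] else 0)
        print('top cen',p.round(4),'size',np.round((w,h),1),'axis',round(a,1),'tool off u',((np.append(p,z)-s['eef_pos'])@X/.03)[:2].round(2),cv2.boundingRect(k))
E
python3 - <<'E'
from h import *
import pickle
s,c=pickle.load(open('w10.pkl','rb'));topface(c,s,.044,(.552,-.359))
s,c=pickle.load(open('w9.pkl','rb'));topface(c,s,.044,(.552,-.359))
E
```

```text
top cen [ 0.5579 -0.3616] size [95.1 61. ] axis 62.7 tool off u [0.08 0.19] (228, 137, 69, 100)
top cen [ 0.5548 -0.3606] size [94.8 66.6] axis 62.8 tool off u [2.86 3.22] (307, 33, 110, 123)
```

Emit:
step_arm:
  targets:
    - [82,[0.05,0.17,1],[0,0,0.06]]
    - [82,[0,0,1],[0,0,0]]
    - [82,[0,0,1],[0,0,0]]
    - [82,[0,0,1],[0,0,0]]
    - [82,[0,0,0.5],[0,0,0]]
    - [82,[0,0,0],[0,0,0]]
    - [40,[0,0,0],[0,0,0]]
    - [40,[0,0,0],[0,0,0]]

```text
time_s: 35.45
eef_pos: [0.558, -0.3622, 0.1887]
tool_rot: [0.853, 0.522, 0.001, 0.002]
wrist_force: [0.2, 0.2, -1.5]
width: 0.0587
grasp_force: 66.1
```

Emit:
step_arm:
  targets:
    - [40,[0,0,0],[0,0,0]]
    - [40,[0,0,0],[0,0,0]]
    - [40,[0,0,0],[0,0,0]]
    - [40,[0,0,-0.5],[0,0,0]]
    - [40,[0,0,-1],[0,0,0]]
    - [40,[0,0,-1],[0,0,0]]
    - [40,[0,0,-1],[0,0,0]]
    - [40,[0,0,-1],[0,0,0]]

```text
time_s: 36.45
eef_pos: [0.557, -0.3611, 0.3228]
tool_rot: [0.853, 0.522, -0.0, -0.0]
wrist_force: [0.8, -0.1, -1.2]
width: 0.059
grasp_force: 66.3
```

Run:
```python
from h import *
from workcell import arm
s=arm.get_state();print(s['width'],s['grasp_force'])
go(s,(.4890,-.0815,.16),92.4)
```

```text
0.058989530646628076 66.25998347997665
grasp pt [ 0.557  -0.3611  0.1678] yaw 62.88 tilt [-0.0002  0.0002] turn u -4.92 shift u [ 9.41 -1.87  0.26]
```

Emit:
step_arm:
  targets:
    - [40,[0,0,0],[0,0,-1]]
    - [40,[0,0,0],[0,0,-1]]
    - [40,[0,0,0],[0,0,-1]]
    - [40,[0,0,0],[0,0,-1]]
    - [40,[0,0,0],[0,0,-0.92]]
    - [40,[0.9,-0.18,0],[0,0,0]]
    - [40,[0.9,-0.18,0],[0,0,0]]
    - [40,[0.9,-0.18,0],[0,0,0]]

```text
time_s: 37.45
eef_pos: [0.5372, -0.2802, 0.3217]
tool_rot: [0.692, 0.722, 0.0, -0.0]
wrist_force: [0.4, -0.2, -0.9]
width: 0.0595
grasp_force: 66.3
```

Emit:
step_arm:
  targets:
    - [40,[0.9,-0.18,0],[0,0,0]]
    - [40,[0.9,-0.18,0],[0,0,0]]
    - [40,[0.9,-0.18,0],[0,0,0]]
    - [40,[0.9,-0.18,0],[0,0,0]]
    - [40,[0.9,-0.18,0],[0,0,0]]
    - [40,[0.9,-0.18,0],[0,0,0]]
    - [40,[0.9,-0.18,0],[0,0,0]]
    - [40,[0.4,-0.08,0],[0,0,0]]

```text
time_s: 38.45
eef_pos: [0.4886, -0.0808, 0.3216]
tool_rot: [0.692, 0.722, -0.0, -0.0]
wrist_force: [-0.3, -0.5, -0.3]
width: 0.0591
grasp_force: 66.3
```

```bash
cat >> h.py <<'E'
def held(c,s,zt):
    """held crown-down block: brim top rows/cols seen in front of the fingers, in tool frame"""
    f=c['frame'].astype(int);m=((f[:,:,0]-f[:,:,2]>30)&(f[:,:,0]>70)).astype(np.uint8)
    n,l,st,_=cv2.connectedComponentsWithStats(m);i=l[270,256]
    X=R.from_quat(s['tool_rot']).as_matrix();ys=np.where(l[:,256]==i)[0] if i else [];print('rows',ys.min() if i else None,ys.max() if i else None)
    g=f[:,256,0];print('prof',g[150:345:3].tolist())
E
python3 - <<'E'
from h import *
from workcell import arm
import pickle
s=arm.get_state();go(s,(.4889,-.0813,.042),92.4);print(s['width'],s['grasp_force'])
c=arm.snapshot('wrist');pickle.dump((s,c),open('w11.pkl','wb'));held(c,s,0)
cv2.imwrite('pics/w11.png',c['frame'][:,:,::-1])
E
```

```text
grasp pt [ 0.4886 -0.0808  0.1666] yaw 92.46 tilt [-0.0001  0.0001] turn u 0.01 shift u [-0.02  0.01  4.15]
0.059118520061306835 66.2828716635704
rows 81 327
prof [190, 188, 194, 200, 197, 202, 196, 146, 199, 212, 211, 210, 207, 208, 210, 205, 209, 209, 216, 211, 209, 213, 212, 209, 211, 207, 210, 212, 208, 197, 193, 192, 197, 192, 192, 191, 194, 193, 193, 193, 196, 217, 255, 254, 254, 254, 254, 254, 254, 254, 254, 254, 254, 254, 254, 254, 254, 254, 255, 92, 26, 35, 41, 31, 29]
```

View pics/w11.png

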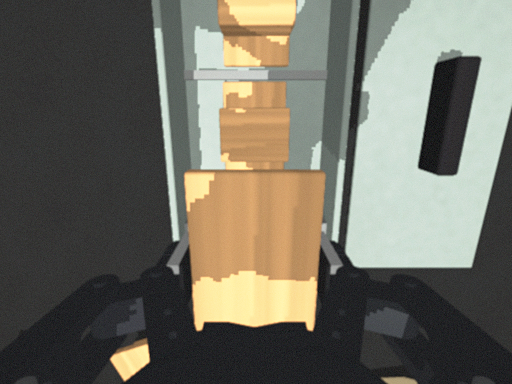

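Run:
```python
from h import *
import pickle
s,c=pickle.load(open('w11.pkl','rb'));X=R.from_quat(s['tool_rot']).as_matrix()
for u in((255,171),(185,175),(325,175)):
    print(u,((ray(c,u,.1769,s)[0]-s['eef_pos'])@X).round(4))
f=lambda u,z:ray(c,u,z,s)[0].round(4)
print('rib',f((256,70),.01),f((256,79),.01));print('U- crown',f((255,108),.048),f((255,160),.048),'brim far',f((255,81),.012))
print('U+ crown near',f((256,27),.048),'brim near',f((256,66),.012))
```

```text
(255, 171) [0.0482 0.0004 0.1447]
(185, 175) [ 0.0465 -0.029   0.1447]
(325, 175) [0.0465 0.0297 0.1447]
rib [0.4853 0.0278 0.01  ] [0.4857 0.02   0.01  ]
U- crown [ 0.4859 -0.0064  0.048 ] [ 0.4878 -0.0503  0.048 ] brim far [0.4848 0.018  0.012 ]
U+ crown near [0.484  0.0537 0.048 ] brim near [0.4852 0.0309 0.012 ]
```

Emit:
step_arm:
  targets:
    - [40,[-0.04,0,0.5],[0,0,0]]
    - [40,[0,0,0.8],[0,0,0]]
    - [40,[0,0,0.8],[0,0,0]]
    - [40,[0,0,0.7],[0,0,0]]
    - [40,[0,0,0.5],[0,0,0]]
    - [40,[0,0,0.4],[0,0,0]]
    - [40,[0,0,0.2],[0,0,0]]
    - [40,[0,0,0.1],[0,0,0]]

```text
time_s: 39.5
eef_pos: [0.4893, -0.0833, 0.2013]
tool_rot: [0.692, 0.722, 0.0, 0.0]
wrist_force: [0.6, 0.3, -0.5]
width: 0.0587
grasp_force: 66.3
```

Emit:
step_arm:
  targets:
    - [40,[0,0,0.05],[0,0,0]]
    - [40,[0,0,0],[0,0,0]]

```text
time_s: 39.75
eef_pos: [0.4895, -0.0833, 0.2005]
tool_rot: [0.692, 0.722, 0.0, 0.001]
wrist_force: [-1.4, 0.4, 1.9]
width: 0.0586
grasp_force: 66.6
```

Emit:
step_arm:
  targets:
    - [78,[0,0,0],[0,0,0]]
    - [78,[0,0,0],[0,0,0]]
    - [78,[0,0,0],[0,0,0]]
    - [78,[0,0,-0.3],[0,0,0]]
    - [78,[0,0,-1],[0,0,0]]
    - [78,[0,0,-1],[0,0,0]]
    - [78,[0,0,-1],[0,0,0]]
    - [78,[0,0,-0.8],[0,0,0]]

```text
time_s: 40.75
eef_pos: [0.4893, -0.0832, 0.3249]
tool_rot: [0.692, 0.722, 0.0, 0.001]
wrist_force: [-0.1, -0.4, 0.2]
width: 0.0782
grasp_force: 0.0
```

Run:
```python
from h import *
from workcell import arm
s=arm.get_state();print(s['width'],s['time_s'])
go(s,(.378,-.312,.168),115)
```

```text
0.07818690706227488 40.75
grasp pt [ 0.4895 -0.0834  0.1699] yaw 92.4 tilt [ 0.0018 -0.0008] turn u -3.77 shift u [-5.34 -6.59  0.06]
```

Emit:
step_arm:
  targets:
    - [85,[0,0,0],[0,0,-1]]
    - [85,[0,0,0],[0,0,-1]]
    - [85,[0,0,0],[0,0,-1]]
    - [85,[0,0,0],[0,0,-0.77]]
    - [85,[-0.76,-0.94,0],[0,0,0]]
    - [85,[-0.76,-0.94,0],[0,0,0]]
    - [85,[-0.76,-0.94,0],[0,0,0]]
    - [85,[-0.76,-0.94,0],[0,0,0]]

```text
time_s: 41.75
eef_pos: [0.4249, -0.2145, 0.3235]
tool_rot: [0.537, 0.843, -0.0, 0.001]
wrist_force: [-0.3, -0.2, 0.6]
width: 0.0851
grasp_force: 0.0
```

Emit:
step_arm:
  targets:
    - [85,[-0.76,-0.94,0],[0,0,0]]
    - [85,[-0.76,-0.94,0],[0,0,0]]
    - [85,[-0.76,-0.94,0],[0,0,0]]
    - [85,[0,0,0],[0,0,0]]
    - [85,[0,0,0],[0,0,0]]

```text
time_s: 42.38
eef_pos: [0.3778, -0.3109, 0.323]
tool_rot: [0.537, 0.843, 0.0, 0.0]
wrist_force: [0.0, -0.0, 0.0]
width: 0.0847
grasp_force: 0.0
```

Run:
```python
from h import *
from workcell import arm
import pickle
s=arm.get_state();go(s,(.378,-.312,.03),115)
c=arm.snapshot('wrist');pickle.dump((s,c),open('w12.pkl','wb'))
topface(c,s,.044,(.378,-.312))
```

```text
grasp pt [ 0.3779 -0.3109  0.168 ] yaw 115.0 tilt [0.0003 0.0003] turn u 0.0 shift u [-0.04 -0.01  4.6 ]
top cen [ 0.3786 -0.3109] size [60.6 95. ] axis 113.1 tool off u [-0.01  0.02] (222, 140, 68, 100)
```

Emit:
step_arm:
  targets:
    - [85,[-0.03,0,1],[0,0,0.32]]
    - [85,[0,0,1],[0,0,0]]
    - [85,[0,0,1],[0,0,0]]
    - [85,[0,0,1],[0,0,0]]
    - [85,[0,0,0.55],[0,0,0]]
    - [85,[0,0,0],[0,0,0]]
    - [40,[0,0,0],[0,0,0]]
    - [40,[0,0,0],[0,0,0]]

```text
time_s: 43.42
eef_pos: [0.3788, -0.3129, 0.1881]
tool_rot: [0.551, 0.834, -0.001, 0.002]
wrist_force: [0.2, -0.4, -1.5]
width: 0.059
grasp_force: 65.2
```

Emit:
step_arm:
  targets:
    - [40,[0,0,0],[0,0,0]]
    - [40,[0,0,0],[0,0,0]]
    - [40,[0,0,0],[0,0,0]]
    - [40,[0,0,-0.5],[0,0,0]]
    - [40,[0,0,-1],[0,0,0]]
    - [40,[0,0,-1],[0,0,0]]
    - [40,[0,0,-1],[0,0,0]]
    - [40,[0,0,-1],[0,0,0]]

```text
time_s: 44.42
eef_pos: [0.3779, -0.3118, 0.3229]
tool_rot: [0.551, 0.834, -0.0, 0.0]
wrist_force: [-0.1, 0.5, -1.4]
width: 0.0591
grasp_force: 65.4
```

Run:
```python
from h import *
from workcell import arm
s=arm.get_state();print(s['width'],s['grasp_force'])
go(s,(.4845,.0245,.166),92.4)
```

```text
0.05913733990238185 65.39931625127792
grasp pt [ 0.3779 -0.3118  0.1679] yaw 113.09 tilt [ 0.0001 -0.0001] turn u 3.45 shift u [11.05  4.02  0.06]
```

Emit:
step_arm:
  targets:
    - [40,[0,0,0],[0,0,1]]
    - [40,[0,0,0],[0,0,1]]
    - [40,[0,0,0],[0,0,1]]
    - [40,[0.2,0.1,0],[0,0,0.45]]
    - [40,[0.9,0.33,0],[0,0,0]]
    - [40,[0.9,0.33,0],[0,0,0]]
    - [40,[0.9,0.33,0],[0,0,0]]
    - [40,[0.9,0.33,0],[0,0,0]]

```text
time_s: 45.42
eef_pos: [0.4155, -0.1952, 0.3219]
tool_rot: [0.692, 0.722, 0.0, 0.0]
wrist_force: [-0.6, -0.1, -2.9]
width: 0.059
grasp_force: 65.4
```

Emit:
step_arm:
  targets:
    - [40,[0.9,0.33,0],[0,0,0]]
    - [40,[0.9,0.33,0],[0,0,0]]
    - [40,[0.9,0.33,0],[0,0,0]]
    - [40,[0.9,0.33,0],[0,0,0]]
    - [40,[0.9,0.33,0],[0,0,0]]
    - [40,[0.9,0.33,0],[0,0,0]]
    - [40,[0.9,0.33,0],[0,0,0]]
    - [40,[0.9,0.3,0],[0,0,0]]

```text
time_s: 46.42
eef_pos: [0.4847, 0.0237, 0.3219]
tool_rot: [0.692, 0.722, 0.0, 0.0]
wrist_force: [-0.0, -0.1, -0.5]
width: 0.0589
grasp_force: 65.4
```

Emit:
step_arm:
  targets:
    - [40,[0,0,0],[0,0,0]]
    - [40,[0,0,0],[0,0,0]]

```text
time_s: 46.68
eef_pos: [0.4846, 0.0225, 0.3216]
tool_rot: [0.692, 0.722, -0.0, 0.0]
wrist_force: [0.6, -0.4, -0.9]
width: 0.0589
grasp_force: 65.5
```

Run:
```python
from h import *
from workcell import arm
import pickle
s=arm.get_state();go(s,(.4847,.0243,.042),92.4);print(s['width'],s['grasp_force'])
c=arm.snapshot('wrist');pickle.dump((s,c),open('w13.pkl','wb'))
print(c['frame'][20:200:2,256,0].tolist());print(c['frame'][200,150:360:3,0].tolist())
cv2.imwrite('pics/w13.png',c['frame'][:,:,::-1])
```

```text
grasp pt [0.4846 0.0224 0.1666] yaw 92.4 tilt [-0.0001 -0.0004] turn u 0.0 shift u [0.06 0.01 4.15]
0.05891816382639621 65.45235335826874
[200, 203, 202, 139, 99, 101, 100, 95, 99, 108, 201, 213, 208, 157, 139, 138, 137, 138, 135, 136, 135, 138, 139, 134, 131, 147, 222, 220, 202, 255, 248, 205, 208, 206, 206, 211, 209, 207, 204, 207, 212, 202, 197, 199, 199, 194, 188, 189, 189, 193, 197, 210, 198, 191, 197, 203, 203, 202, 193, 193, 196, 198, 221, 223, 214, 211, 201, 204, 206, 222, 221, 221, 219, 210, 144, 184, 197, 205, 205, 208, 204, 202, 206, 202, 209, 208, 200, 205, 206, 205]
[53, 48, 56, 50, 54, 49, 105, 213, 196, 88, 85, 86, 252, 254, 244, 236, 198, 196, 197, 195, 191, 192, 191, 203, 218, 221, 218, 216, 211, 200, 201, 203, 207, 204, 203, 203, 203, 214, 216, 214, 215, 213, 213, 217, 217, 219, 219, 214, 210, 210, 211, 208, 211, 204, 201, 194, 190, 190, 114, 105, 99, 98, 211, 211, 59, 54, 46, 202, 220, 218]
```

View pics/w13.png

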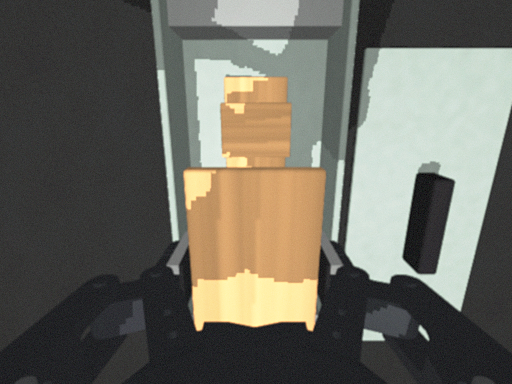

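Emit:
step_arm:
  targets:
    - [40,[0,0,0.5],[0,0,0]]
    - [40,[0,0,0.8],[0,0,0]]
    - [40,[0,0,0.8],[0,0,0]]
    - [40,[0,0,0.7],[0,0,0]]
    - [40,[0,0,0.5],[0,0,0]]
    - [40,[0,0,0.4],[0,0,0]]
    - [40,[0,0,0.2],[0,0,0]]
    - [40,[0,0,0.1],[0,0,0]]

```text
time_s: 47.72
eef_pos: [0.485, 0.0227, 0.2013]
tool_rot: [0.692, 0.722, 0.0, 0.0]
wrist_force: [0.9, 0.4, -1.0]
width: 0.059
grasp_force: 65.5
```

Emit:
step_arm:
  targets:
    - [40,[0,0,0.05],[0,0,0]]
    - [40,[0,0,0.03],[0,0,0]]

```text
time_s: 47.98
eef_pos: [0.4852, 0.0227, 0.1999]
tool_rot: [0.692, 0.722, 0.0, 0.0]
wrist_force: [-5.1, 0.9, 11.6]
width: 0.0588
grasp_force: 67.0
```

Emit:
step_arm:
  targets:
    - [78,[0,0,0],[0,0,0]]
    - [78,[0,0,0],[0,0,0]]
    - [78,[0,0,0],[0,0,0]]
    - [78,[0,0,-0.3],[0,0,0]]
    - [78,[0,0,-1],[0,0,0]]
    - [78,[0,0,-1],[0,0,0]]
    - [78,[0,0,-1],[0,0,0]]
    - [78,[0,0,-0.8],[0,0,0]]

```text
time_s: 48.98
eef_pos: [0.485, 0.0228, 0.3239]
tool_rot: [0.692, 0.722, 0.001, 0.001]
wrist_force: [-0.5, -0.8, -0.6]
width: 0.0778
grasp_force: 0.0
```

Emit:
step_arm:
  targets:
    - [85,[0.9,0.15,0],[0,0,0]]
    - [85,[0.9,0.15,0],[0,0,0]]
    - [85,[0.9,0.15,0],[0,0,0]]
    - [85,[0.9,0.15,0],[0,0,0]]
    - [85,[0.9,0.15,0],[0,0,0]]
    - [85,[0.9,0.15,0],[0,0,0]]
    - [85,[0.9,0.15,0],[0,0,0]]
    - [85,[0.9,0.15,0],[0,0,0]]

```text
time_s: 49.98
eef_pos: [0.5118, 0.241, 0.3226]
tool_rot: [0.692, 0.722, 0.0, 0.0]
wrist_force: [-0.1, 0.4, 1.5]
width: 0.0852
grasp_force: 0.0
```

Emit:
step_arm:
  targets:
    - [85,[0,0,0],[0,0,0]]
    - [85,[0,0,0],[0,0,0]]

```text
time_s: 50.22
eef_pos: [0.5117, 0.2397, 0.3221]
tool_rot: [0.692, 0.722, -0.0, 0.0]
wrist_force: [0.8, 0.1, 0.4]
width: 0.085
grasp_force: 0.0
```

Run:
```python
from h import *
from workcell import arm
import pickle
s=arm.get_state();go(s,(.557,.366,.168),33.3)
c=arm.snapshot('wrist');pickle.dump((s,c),open('w14.pkl','wb'))
topface(c,s,.044,(.557,.366)); topface(c,s,.056,(.488,.024),.3)
t=arm.snapshot('top')
m=t['frame'].astype(int)
w=((m[:,:,0]-m[:,:,2]>40)&(m[:,:,0]>110)).astype(np.uint8)
for k in cv2.findContours(w,0,1)[0]:
    if cv2.contourArea(k)>150:
        r=cv2.minAreaRect((ray(t,k[:,0,:].astype(float),.056)[:,:2]*1000).astype(np.float32));print(np.round(r[0]),np.round(r[1]),round(r[2],1))
for k in blobs(t['frame'],'grey',300):
    r=cv2.minAreaRect((ray(t,k[:,0,:].astype(float),.011)[:,:2]*1000).astype(np.float32));print('grey',r)
```

```text
grasp pt [0.5117 0.2396 0.1671] yaw 92.4 tilt [ 0.     -0.0004] turn u 9.85 shift u [ 3.57 -2.69 -0.03]
top cen [0.5555 0.368 ] size [94.9 60.6] axis 33.4 tool off u [4.22 1.64] (248, 0, 138, 105)
top cen [0.483  0.1247] size [58.6 66.3] axis 92.4 tool off u [-3.78 -1.12] (193, 275, 58, 57)
[ 407. -673.] [162.  32.] 88.7
[ 426. -465.] [63. 97.] 15.1
[484.  -6.] [ 67. 251.] 2.4
[652. 670.] [ 45. 121.] 2.5
[ 693. -349.] [ 34. 156.] 80.9
[1008.  150.] [146.  34.] 0.0
grey ((492.13714599609375, 24.904586791992188), (158.51528930664062, 343.82672119140625), 2.4354701042175293)
grey ((660.3930053710938, -9.061141967773438), (149.30860900878906, 331.7575988769531), 2.344252824783325)
```

Emit:
step_arm:
  targets:
    - [85,[0,0,0],[0,0,1]]
    - [85,[0,0,0],[0,0,1]]
    - [85,[0,0,0],[0,0,1]]
    - [85,[0,0,0],[0,0,1]]
    - [85,[0,0,0],[0,0,1]]
    - [85,[0,0,0],[0,0,1]]
    - [85,[0,0,0],[0,0,1]]
    - [85,[0,0,0],[0,0,1]]

```text
time_s: 51.32
eef_pos: [0.5118, 0.2392, 0.322]
tool_rot: [0.927, 0.376, -0.0, 0.0]
wrist_force: [0.2, 1.3, -0.7]
width: 0.0852
grasp_force: 0.0
```

Emit:
step_arm:
  targets:
    - [85,[0,0,0],[0,0,1]]
    - [85,[0,0,0],[0,0,0.85]]
    - [85,[0.9,-0.69,0],[0,0,0]]
    - [85,[0.9,-0.69,0],[0,0,0]]
    - [85,[0.9,-0.69,0],[0,0,0]]
    - [85,[0.88,-0.7,0],[0,0,0]]
    - [85,[0,0,0],[0,0,0]]
    - [85,[0,0,0],[0,0,0]]

```text
time_s: 52.32
eef_pos: [0.556, 0.3675, 0.3217]
tool_rot: [0.958, 0.286, -0.0, 0.0]
wrist_force: [-0.4, -0.8, -0.9]
width: 0.085
grasp_force: 0.0
```

Run:
```python
from h import *
from workcell import arm
import pickle
s=arm.get_state();go(s,(.5555,.368,.03),33.4)
c=arm.snapshot('wrist');pickle.dump((s,c),open('w15.pkl','wb'))
topface(c,s,.044,(.5555,.368))
```

```text
grasp pt [0.5559 0.3674 0.1667] yaw 33.26 tilt [-0.0006 -0.0008] turn u -0.02 shift u [ 0.   -0.02  4.56]
top cen [0.5564 0.3684] size [95.  61.2] axis 33.3 tool off u [ 0.04 -0.02] (221, 138, 68, 100)
```

Emit:
step_arm:
  targets:
    - [85,[0,-0.02,1],[0,0,0]]
    - [85,[0,0,1],[0,0,0]]
    - [85,[0,0,1],[0,0,0]]
    - [85,[0,0,1],[0,0,0]]
    - [85,[0,0,0.5],[0,0,0]]
    - [85,[0,0,0],[0,0,0]]
    - [40,[0,0,0],[0,0,0]]
    - [40,[0,0,0],[0,0,0]]

```text
time_s: 53.38
eef_pos: [0.5567, 0.3694, 0.1895]
tool_rot: [0.958, 0.286, 0.002, -0.0]
wrist_force: [0.4, -0.3, 0.1]
width: 0.0587
grasp_force: 65.7
```

Emit:
step_arm:
  targets:
    - [40,[0,0,0],[0,0,0]]
    - [40,[0,0,0],[0,0,0]]
    - [40,[0,0,0],[0,0,0]]
    - [40,[0,0,-0.5],[0,0,0]]
    - [40,[0,0,-1],[0,0,0]]
    - [40,[0,0,-1],[0,0,0]]
    - [40,[0,0,-1],[0,0,0]]
    - [40,[0,0,-1],[0,0,0]]

```text
time_s: 54.38
eef_pos: [0.5553, 0.3689, 0.3234]
tool_rot: [0.958, 0.287, -0.0, -0.0]
wrist_force: [-0.7, 0.4, -0.8]
width: 0.0591
grasp_force: 66.0
```

Run:
```python
from h import *
from workcell import arm
s=arm.get_state();print(s['width'],s['grasp_force'])
go(s,(.4803,.128,.166),92.4)
```

```text
0.05912841869269179 65.96373438835144
grasp pt [0.5552 0.3689 0.1684] yaw 33.3 tilt [-0.0002 -0.    ] turn u -9.85 shift u [-7.92 -2.83  0.08]
```

Emit:
step_arm:
  targets:
    - [40,[0,0,0],[0,0,-1]]
    - [40,[0,0,0],[0,0,-1]]
    - [40,[0,0,0],[0,0,-1]]
    - [40,[0,0,0],[0,0,-1]]
    - [40,[0,0,0],[0,0,-1]]
    - [40,[0,0,0],[0,0,-1]]
    - [40,[0,0,0],[0,0,-1]]
    - [40,[0,0,0],[0,0,-1]]

```text
time_s: 55.38
eef_pos: [0.5553, 0.369, 0.3224]
tool_rot: [0.758, 0.653, -0.0, -0.0]
wrist_force: [0.3, -0.9, -0.9]
width: 0.059
grasp_force: 66.0
```

Emit:
step_arm:
  targets:
    - [40,[0,0,0],[0,0,-1]]
    - [40,[0,0,0],[0,0,-0.85]]
    - [40,[-0.9,-0.32,0],[0,0,0]]
    - [40,[-0.9,-0.32,0],[0,0,0]]
    - [40,[-0.9,-0.32,0],[0,0,0]]
    - [40,[-0.9,-0.32,0],[0,0,0]]
    - [40,[-0.9,-0.32,0],[0,0,0]]
    - [40,[-0.9,-0.32,0],[0,0,0]]

```text
time_s: 56.38
eef_pos: [0.5042, 0.2039, 0.3224]
tool_rot: [0.692, 0.722, 0.0, 0.0]
wrist_force: [0.1, -0.6, -1.5]
width: 0.0588
grasp_force: 65.9
```

Emit:
step_arm:
  targets:
    - [40,[-0.9,-0.32,0],[0,0,0]]
    - [40,[-0.9,-0.32,0],[0,0,0]]
    - [40,[-0.7,-0.27,0],[0,0,0]]
    - [40,[0,0,0],[0,0,0]]
    - [40,[0,0,0],[0,0,0]]

```text
time_s: 57.0
eef_pos: [0.4807, 0.1291, 0.3223]
tool_rot: [0.692, 0.722, 0.0, 0.0]
wrist_force: [0.6, -0.2, -0.7]
width: 0.059
grasp_force: 65.9
```

Run:
```python
from h import *
from workcell import arm
import pickle
s=arm.get_state();go(s,(.4801,.1285,.042),92.4);print(s['width'],s['grasp_force'])
c=arm.snapshot('wrist');pickle.dump((s,c),open('w16.pkl','wb'));X=R.from_quat(s['tool_rot']).as_matrix()
print(c['frame'][130:200:1,256].sum(1).tolist());
g=cv2.cvtColor(c['frame'],cv2.COLOR_RGB2HSV);print(g[20:180:4,256].tolist())
for r in (169,171,173):print(r,((ray(c,(255,r),s['eef_pos'][2]-.1885+.044,s)[0]-s['eef_pos'])@X).round(4))
```

```text
grasp pt [0.4808 0.1291 0.1673] yaw 92.4 tilt [0.0006 0.0004] turn u -0.0 shift u [-0.02 -0.03  4.18]
0.059009509032551935 65.92217803001404
[484, 483, 474, 471, 440, 420, 430, 430, 450, 445, 438, 439, 435, 441, 446, 431, 440, 437, 452, 433, 427, 432, 449, 433, 432, 420, 446, 446, 428, 421, 427, 442, 447, 472, 488, 478, 497, 489, 486, 489, 483, 444, 393, 373, 399, 470, 513, 528, 535, 538, 529, 547, 538, 540, 529, 543, 542, 541, 538, 535, 531, 538, 540, 544, 540, 545, 533, 542, 532, 530]
[[105, 16, 65], [90, 8, 66], [15, 8, 62], [45, 9, 59], [0, 8, 68], [105, 14, 71], [135, 8, 65], [0, 12, 65], [0, 12, 63], [60, 9, 59], [135, 8, 68], [26, 46, 44], [75, 12, 41], [170, 17, 46], [10, 18, 42], [130, 17, 45], [15, 12, 41], [20, 21, 36], [20, 19, 41], [113, 25, 41], [45, 24, 43], [26, 38, 47], [115, 33, 46], [30, 6, 42], [162, 30, 42], [30, 6, 43], [162, 13, 197], [69, 22, 150], [75, 27, 167], [60, 7, 146], [60, 5, 148], [60, 3, 150], [53, 7, 153], [60, 3, 151], [40, 5, 150], [38, 7, 144], [64, 22, 172], [68, 18, 169], [16, 91, 159], [16, 121, 223]]
169 [0.0491 0.0004 0.1445]
171 [0.0483 0.0004 0.1445]
173 [0.0474 0.0004 0.1445]
```

Emit:
step_arm:
  targets:
    - [40,[0,-0.02,0.5],[0,0,0]]
    - [40,[0,0,0.8],[0,0,0]]
    - [40,[0,0,0.8],[0,0,0]]
    - [40,[0,0,0.7],[0,0,0]]
    - [40,[0,0,0.5],[0,0,0]]
    - [40,[0,0,0.4],[0,0,0]]
    - [40,[0,0,0.2],[0,0,0]]
    - [40,[0,0,0.1],[0,0,0]]

```text
time_s: 58.05
eef_pos: [0.4803, 0.1287, 0.2019]
tool_rot: [0.692, 0.722, 0.0, 0.0]
wrist_force: [0.1, -0.4, -1.1]
width: 0.0591
grasp_force: 65.9
```

Emit:
step_arm:
  targets:
    - [40,[0,0,0.05],[0,0,0]]
    - [40,[0,0,0.03],[0,0,0]]

```text
time_s: 58.3
eef_pos: [0.4805, 0.1287, 0.2011]
tool_rot: [0.692, 0.722, -0.0, -0.0]
wrist_force: [-7.9, -0.7, 16.1]
width: 0.0592
grasp_force: 68.0
```

Emit:
step_arm:
  targets:
    - [78,[0,0,0],[0,0,0]]
    - [78,[0,0,0],[0,0,0]]
    - [78,[0,0,0],[0,0,0]]
    - [78,[0,0,-0.3],[0,0,0]]
    - [78,[0,0,-1],[0,0,0]]
    - [78,[0,0,-1],[0,0,0]]
    - [78,[0,0,-1],[0,0,0]]
    - [78,[0,0,-1],[0,0,0]]

```text
time_s: 59.3
eef_pos: [0.48, 0.1287, 0.3301]
tool_rot: [0.692, 0.722, 0.0, 0.0]
wrist_force: [-0.3, -0.1, 0.2]
width: 0.0779
grasp_force: 0.0
```

Emit:
step_arm:
  targets:
    - [85,[-1,0,-0.9],[0,0,0]]
    - [85,[-1,0,-0.9],[0,0,0]]
    - [85,[-1,0,-0.9],[0,0,0]]
    - [85,[-1,0,0],[0,0,0]]
    - [85,[-1,0,0],[0,0,0]]
    - [85,[-0.5,0,0],[0,0,0]]
    - [85,[0,0,0],[0,0,0]]
    - [85,[0,0,0],[0,0,0]]

```text
time_s: 60.3
eef_pos: [0.4869, -0.0355, 0.4095]
tool_rot: [0.692, 0.722, 0.0, -0.0]
wrist_force: [0.4, 0.2, -1.1]
width: 0.0847
grasp_force: 0.0
```

Run:
```python
from h import *
from workcell import arm
import pickle
s=arm.get_state();go(s,(.66,-.009,.04),92.4)
c=arm.snapshot('wrist');t=arm.snapshot('top');sc=arm.snapshot('scene');pickle.dump((s,c,t,sc),open('w17.pkl','wb'))
def rects(c,s,z,lab):
    f=c['frame'].astype(int);w=((f[:,:,0]-f[:,:,2]>40)&(f[:,:,0]>100)).astype(np.uint8)
    for k in cv2.findContours(w,0,1)[0]:
        if cv2.contourArea(k)>300:
            P=ray(c,k[:,0,:].astype(float),z,s)[:,:2]
            if np.linalg.norm(P.mean(0)-(.484,.024))<.2:
                r=cv2.minAreaRect((P*1000).astype(np.float32));print(lab,np.round(r[0],1),np.round(r[1],1),round(r[2],1))
rects(c,s,.056,'wrist');rects(t,None,.056,'top');rects(sc,None,.056,'scene')
for k in blobs(t['frame'],'grey',300):
    r=cv2.minAreaRect((ray(t,k[:,0,:].astype(float),.011)[:,:2]*1000).astype(np.float32));print('grey',r)
# gaps between brims along the row, wrist column through row centre
X=R.from_quat(s['tool_rot']).as_matrix()
for dx in(-.02,0,.02):
  ys=np.arange(-.14,.19,.002);P=np.c_[.4845+dx-(ys-.0245)*.0419,ys,np.full_like(ys,.056)]
  uv=proj(c,P,s);v=[]
  for (u,w),y in zip(uv,ys):
    if 0<=u<511 and 0<=w<383: v.append((round(y,3),int(c['frame'][int(w),int(u)].sum())))
  print(dx,v)
```

```text
grasp pt [ 0.4869 -0.0354  0.2545] yaw 92.43 tilt [-0.0002  0.0006] turn u 0.01 shift u [0.64 5.8  7.15]
wrist [485.7   6.9] [ 61.1 273.7] 2.4
top [482.1  39.5] [ 66.5 109.6] 2.3
scene [495.9  22.2] [ 80.7 306. ] 2.8
grey ((660.1138916015625, -52.666351318359375), (148.94793701171875, 331.55694580078125), 2.334521532058716)
-0.02 [(np.float64(-0.14), 285), (np.float64(-0.138), 283), (np.float64(-0.136), 294), (np.float64(-0.134), 286), (np.float64(-0.132), 504), (np.float64(-0.13), 631), (np.float64(-0.128), 667), (np.float64(-0.126), 667), (np.float64(-0.124), 666), (np.float64(-0.122), 671), (np.float64(-0.12), 668), (np.float64(-0.118), 672), (np.float64(-0.116), 665), (np.float64(-0.114), 670), (np.float64(-0.112), 665), (np.float64(-0.11), 671), (np.float64(-0.108), 674), (np.float64(-0.106), 672), (np.float64(-0.104), 671), (np.float64(-0.102), 672), (np.float64(-0.1), 671), (np.float64(-0.098), 672), (np.float64(-0.096), 668), (np.float64(-0.094), 676), (np.float64(-0.092), 670), (np.float64(-0.09), 666), (np.float64(-0.088), 673), (np.float64(-0.086), 675), (np.float64(-0.084
[... 9757 characters left out ...]
51), (np.float64(0.092), 444), (np.float64(0.094), 454), (np.float64(0.096), 457), (np.float64(0.098), 454), (np.float64(0.1), 436), (np.float64(0.102), 456), (np.float64(0.104), 640), (np.float64(0.106), 638), (np.float64(0.108), 642), (np.float64(0.11), 638), (np.float64(0.112), 638), (np.float64(0.114), 644), (np.float64(0.116), 635), (np.float64(0.118), 639), (np.float64(0.12), 633), (np.float64(0.122), 642), (np.float64(0.124), 635), (np.float64(0.126), 636), (np.float64(0.128), 634), (np.float64(0.13), 635), (np.float64(0.132), 634), (np.float64(0.134), 639), (np.float64(0.136), 631), (np.float64(0.138), 634), (np.float64(0.14), 634), (np.float64(0.142), 635), (np.float64(0.144), 632)]
```

Emit:
step_arm:
  targets:
    - [85,[-0.5,0.93,0],[0,0,0]]
    - [85,[-0.5,0.93,0],[0,0,0]]
    - [85,[-0.5,0.93,0.2],[0,0,0]]
    - [85,[-0.5,0.93,0.2],[0,0,0]]
    - [85,[-0.5,0.93,0.5],[0,0,0]]
    - [85,[-0.6,0.95,0.5],[0,0,0]]
    - [85,[0,0,0],[0,0,0]]
    - [85,[0,0,0],[0,0,0]]

```text
time_s: 61.45
eef_pos: [0.6585, -0.1214, 0.3677]
tool_rot: [0.692, 0.722, 0.0, -0.0]
wrist_force: [-0.6, 0.4, 0.7]
width: 0.0849
grasp_force: 0.0
```

Run:
```python
from h import *
from workcell import arm
import pickle
s=arm.get_state();go(s,(.66,-.053,.04),92.4)
c=arm.snapshot('wrist');t=arm.snapshot('top');pickle.dump((s,c,t),open('w18.pkl','wb'))
g=cv2.cvtColor(c['frame'],cv2.COLOR_RGB2GRAY)
u0=proj(c,[[.66,-.053,.045]],s)[0];print(u0)
m=(g<75).astype(np.uint8);n,l,st,ce=cv2.connectedComponentsWithStats(m)
for i in range(1,n):
    if 800<st[i,4]<15000: 
        k=cv2.findContours((l==i).astype(np.uint8),0,1)[0][0];q=cv2.boxPoints(cv2.minAreaRect(k));P=ray(c,q,.045,s)
        print(st[i],P.mean(0).round(4),(P[:,:2]*1000).round(1).tolist())
for k in blobs(c['frame'],'grey',1500):
    r=cv2.minAreaRect((ray(c,k[:,0,:].astype(float),.011,s)[:,:2]*1000).astype(np.float32));print('grey w',r)
for k in blobs(t['frame'],'grey',300):
    r=cv2.minAreaRect((ray(t,k[:,0,:].astype(float),.011)[:,:2]*1000).astype(np.float32));print('grey t',r)
```

```text
grasp pt [ 0.6585 -0.1213  0.2127] yaw 92.43 tilt [-0.0003  0.0004] turn u 0.01 shift u [2.27 0.15 5.76]
[258.85942123 114.8011209 ]
[ 250   61   19  100 1787] [ 0.6601 -0.0511  0.045 ] [[649.1, -3.5], [666.4, -2.8], [671.8, -98.7], [652.8, -99.5]]
grey w ((656.69775390625, 25.538822174072266), (144.70556640625, 66.70045471191406), 2.3964927196502686)
grey t ((655.6250610351562, 64.80669403076172), (97.69721221923828, 146.71974182128906), 89.6825942993164)
grey t ((664.690185546875, -185.7901153564453), (69.57393646240234, 151.8379669189453), 87.85393524169922)
```

Emit:
step_arm:
  targets:
    - [85,[0.78,0.05,0.3],[0,0,0]]
    - [85,[0.78,0.05,0.3],[0,0,0]]
    - [85,[0.77,0.05,0.4],[0,0,0]]
    - [85,[0,0,1],[0,0,0]]
    - [85,[0,0,1],[0,0,0]]
    - [85,[0,0,1],[0,0,0]]
    - [85,[0,0,1],[0,0,0]]
    - [85,[0,0,0.8],[0,0,0]]

```text
time_s: 62.55
eef_pos: [0.6595, -0.0503, 0.1911]
tool_rot: [0.692, 0.722, -0.0, -0.001]
wrist_force: [-0.6, -0.8, 0.1]
width: 0.0854
grasp_force: 0.0
```

Emit:
step_arm:
  targets:
    - [85,[0,0,0],[0,0,0]]
    - [10,[0,0,0],[0,0,0]]
    - [10,[0,0,0],[0,0,0]]
    - [10,[0,0,0],[0,0,0]]
    - [10,[0,0,0],[0,0,0]]
    - [10,[0,0,0],[0,0,0]]
    - [10,[0,0,0],[0,0,0]]
    - [10,[0,0,0],[0,0,0]]

```text
time_s: 63.55
eef_pos: [0.6607, -0.0522, 0.1945]
tool_rot: [0.692, 0.722, 0.0, 0.001]
wrist_force: [-0.6, 1.1, 5.4]
width: 0.0188
grasp_force: 61.3
```

Run:
```python
from h import *
from workcell import arm
s=arm.get_state();print(s['width'],s['grasp_force']);go(s,(.4845,.0242,.098),92.4)
```

```text
0.018848092688392132 61.252201795578
grasp pt [ 0.6609 -0.0523  0.0395] yaw 92.39 tilt [ 0.0013 -0.0004] turn u -0.0 shift u [ 2.79 -5.77 -1.95]
```

Emit:
step_arm:
  targets:
    - [10,[0,0,-0.5],[0,0,0]]
    - [10,[0,0,-1],[0,0,0]]
    - [10,[0,0,-1],[0,0,0]]
    - [10,[0,0,-1],[0,0,0]]
    - [10,[0,0,-0.5],[0,0,0]]
    - [10,[0.35,-0.72,0],[0,0,0]]
    - [10,[0.35,-0.72,0],[0,0,0]]
    - [10,[0.35,-0.72,0],[0,0,0]]

```text
time_s: 64.55
eef_pos: [0.593, -0.0229, 0.3124]
tool_rot: [0.692, 0.722, -0.001, -0.001]
wrist_force: [0.1, 0.1, -4.5]
width: 0.0188
grasp_force: 60.1
```

Emit:
step_arm:
  targets:
    - [10,[0.35,-0.72,0],[0,0,0]]
    - [10,[0.35,-0.72,0],[0,0,0]]
    - [10,[0.35,-0.72,0],[0,0,0]]
    - [10,[0.35,-0.72,0],[0,0,0]]
    - [10,[0.35,-0.72,0],[0,0,0]]
    - [10,[0,0,0],[0,0,0]]
    - [10,[0,0,0],[0,0,0]]
    - [10,[0,0,0],[0,0,0]]

```text
time_s: 65.55
eef_pos: [0.4846, 0.0243, 0.3135]
tool_rot: [0.692, 0.722, 0.0, 0.0]
wrist_force: [-0.5, 0.2, -3.6]
width: 0.0189
grasp_force: 60.1
```

Run:
```python
from h import *
from workcell import arm
import pickle
s=arm.get_state();print(s['width'],s['grasp_force'],s['wrist_force'],s['moment']);go(s,(.4847,.0232,.1005),92.4)
c=arm.snapshot('wrist');pickle.dump((s,c),open('w19.pkl','wb'))
X=R.from_quat(s['tool_rot']).as_matrix();g=cv2.cvtColor(c['frame'],cv2.COLOR_RGB2GRAY)
# handle far end: column profile through tool y=0; top of handle z=eef-.1665+.017
zt=s['eef_pos'][2]-.1665+.017
for d in np.arange(.03,.075,.003):
    p=s['eef_pos']+X@np.array([d,0,s['eef_pos'][2]-zt]);u=proj(c,p,s)[0];print(round(d,3),g[int(u[1]),int(u[0])],end='; ')
zl=zt-.034;k=[(d,int(g[tuple(proj(c,s['eef_pos']+X@np.array([d,.03,s['eef_pos'][2]-zl]),s)[0][::-1].astype(int))])) for d in np.arange(.13,.2,.004) if proj(c,s['eef_pos']+X@np.array([d,.03,s['eef_pos'][2]-zl]),s)[0][1]>=0]
print();print('lid end',[(round(a,3),b) for a,b in k])
```

```text
0.018906183611900752 60.105085372924805 [-0.51798229  0.24564515 -3.59395442] [ 0.00776615 -0.03902815 -0.01932295]
grasp pt [0.4847 0.0243 0.1585] yaw 92.38 tilt [ 0.0003 -0.0001] turn u -0.0 shift u [-0.04 -0.    1.93]
0.03 42; 0.033 44; 0.036 33; 0.039 44; 0.042 42; 0.045 49; 0.048 37; 0.051 37; 0.054 26; 0.057 157; 0.06 161; 0.063 162; 0.066 156; 0.069 160; 0.072 160; 
lid end []
```

Emit:
step_arm:
  targets:
    - [10,[-0.02,0,0.5],[0,0,0]]
    - [10,[0,0,0.5],[0,0,0]]
    - [10,[0,0,0.3],[0,0,0]]
    - [10,[0,0,0.2],[0,0,0]]
    - [10,[0,0,0.15],[0,0,0]]
    - [10,[0,0,0.1],[0,0,0]]
    - [10,[0,0,0.06],[0,0,0]]
    - [10,[0,0,0],[0,0,0]]

```text
time_s: 66.6
eef_pos: [0.4842, 0.024, 0.2593]
tool_rot: [0.692, 0.722, 0.0, 0.0]
wrist_force: [-0.1, 0.1, -4.9]
width: 0.0189
grasp_force: 60.1
```

Emit:
step_arm:
  targets:
    - [10,[0,0,0.06],[0,0,0]]
    - [10,[0,0,0],[0,0,0]]

```text
time_s: 66.85
eef_pos: [0.4841, 0.024, 0.2574]
tool_rot: [0.692, 0.722, -0.0, -0.0]
wrist_force: [0.5, -0.1, -4.0]
width: 0.019
grasp_force: 60.1
```

Emit:
step_arm:
  targets:
    - [10,[0,0,0.04],[0,0,0]]
    - [10,[0,0,0.04],[0,0,0]]
    - [10,[0,0,0],[0,0,0]]

```text
time_s: 67.22
eef_pos: [0.4844, 0.024, 0.2565]
tool_rot: [0.692, 0.722, -0.0, -0.0]
wrist_force: [-5.4, 0.8, 9.1]
width: 0.0189
grasp_force: 61.9
```

Emit:
step_arm:
  targets:
    - [60,[0,0,0],[0,0,0]]
    - [60,[0,0,0],[0,0,0]]
    - [85,[0,0,0],[0,0,0]]
    - [85,[0,0,0],[0,0,0]]
    - [85,[0,0,-0.3],[0,0,0]]
    - [85,[0,0,-1],[0,0,0]]
    - [85,[0,0,-1],[0,0,0]]
    - [85,[0,0,-1],[0,0,0]]

```text
time_s: 68.22
eef_pos: [0.4841, 0.024, 0.3556]
tool_rot: [0.692, 0.722, 0.0, 0.0]
wrist_force: [-0.1, 0.5, 0.3]
width: 0.0846
grasp_force: 0.0
```

Emit:
step_arm:
  targets:
    - [85,[-0.9,0,-0.7],[0,0,0]]
    - [85,[-0.9,0,-0.7],[0,0,0]]
    - [85,[-0.9,0,0],[0,0,0]]
    - [85,[-0.9,0,0],[0,0,0]]
    - [85,[-0.9,0,0],[0,0,0]]
    - [85,[-0.9,0,0],[0,0,0]]
    - [85,[0,0,0],[0,0,0]]
    - [85,[0,0,0],[0,0,0]]

```text
time_s: 69.22
eef_pos: [0.4909, -0.1373, 0.3962]
tool_rot: [0.692, 0.722, 0.0, -0.0]
wrist_force: [-0.4, 0.8, -0.7]
width: 0.0849
grasp_force: 0.0
```

Emit:
step_arm:
  targets:
    - [85,[-0.9,-0.5,0],[0,0,0]]
    - [85,[-0.9,-0.5,0],[0,0,0]]
    - [85,[-0.9,-0.5,0],[0,0,0]]
    - [85,[-0.9,-0.5,0],[0,0,0]]
    - [85,[-0.9,-0.5,0],[0,0,0]]
    - [85,[-0.9,-0.5,0],[0,0,0]]
    - [85,[0,0,0],[0,0,0]]
    - [85,[0,0,0],[0,0,0]]

```text
time_s: 70.22
eef_pos: [0.4082, -0.3024, 0.396]
tool_rot: [0.692, 0.722, 0.0, -0.0]
wrist_force: [0.2, 0.4, 0.6]
width: 0.0849
grasp_force: 0.0
```

Run:
```python
from h import *
from workcell import arm
s=arm.get_state();print(s['time_s'],s['eef_pos'])
t=arm.snapshot('top');t0=dict(np.load('top0.npz'))
for q in(t0,t):
  for k in blobs(q['frame'],'grey',300):
    r=cv2.minAreaRect((ray(q,k[:,0,:].astype(float),.073)[:,:2]*1000).astype(np.float32));print('grey t',r)
  f=cv2.cvtColor(q['frame'],cv2.COLOR_RGB2GRAY)[165:200,205:260]
  k=max(cv2.findContours((f<60).astype(np.uint8),0,1)[0],key=cv2.contourArea);r=cv2.minAreaRect(k);print(r,ray(q,np.array(r[0])+(205,165),.107))
a=arm.snapshot('scene');b=dict(np.load('scene0.npz'))
d=np.abs(a['frame'].astype(int)-b['frame'])[155:240,215:318].max(2);print('scene diff on lid region',(d>60).sum(),d.size)
```

```text
70.225 [ 0.40818133 -0.30243851  0.39602882]
grey t ((483.324462890625, 22.656585693359375), (151.56851196289062, 331.35321044921875), 2.4478261470794678)
((27.517711639404297, 15.765487670898438), (6.252786159515381, 31.263931274414062), 86.18592071533203) [[0.48261049 0.02414356 0.107     ]]
grey t ((482.9949951171875, 23.990203857421875), (151.42889404296875, 330.19036865234375), 2.4858016967773438)
((27.49336814880371, 15.900444030761719), (6.252786159515381, 31.197410583496094), 86.18592071533203) [[0.48219349 0.02422398 0.107     ]]
scene diff on lid region 5 8755
```

```bash
python3 -c "
from workcell import arm
print(arm.job_done())"
```

```text
the job is handed in; nothing more can be done
None
```

I handed the job in at about 70 s: both crown-up blocks stand either side of the rib, all three crown-down blocks hang in the gaps, and the cover is back on the rim within about 2 mm of its starting position in the top view; the judge returned no verdict.

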